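Fetch a canister from a deep well with the lifting key

TASK

Take the green-handled lifting key from its holder and use it to fetch the canister with the blue collar from the bottom of its deep well: feel for the slot in the collar, pressing only lightly, let the cross bar down through it, give it a quarter turn and lift the canister out, touching it with nothing but the key. Set it down upright on the floor of the instrument tray, clear of the tray's walls, free the key and stand it fully home in its holder again. Leave the orange canister and everything else where they are.

Things in the scene. Friction and masses are not known exactly. Their poses are not given: they have to be found in the camera images.
- can_blue_center (a point): Centre of the wanted canister, 17 mm above its underside, z up, x and y square to its sides. Square steel body 40 x 40 mm, blue swivelling plastic collar on top, 34 mm tall in all, 0.2 to 0.34 kg. It stands upright on the floor of its well, about 3 mm of play all round. Pressing or pulling on it with more than 25 N spoils it.
- can_blue_top (a point): Centre of the collar's top face; axes of the canister, not of the collar. Slot right through the collar: 27 x 10 mm, 6 mm deep. The collar's angle is NOT reported: the slot's length lies within 1.2 rad either way of the canister's x and stays so unless forced (over 0.08 N m). Under it is a hollow 32 mm square, 13 mm high, with a solid floor 19 mm below this point; a bar turned in there is caught.
- can_amber_center (a point): Centre of the other canister, alike but with an orange collar, standing in the other well. It must stay where it is.
- key_grip (a point): Centre of the green handle (24 mm along its x, 16 mm along y, 50 mm tall) of the loose lifting key, 0.12 kg, which stands in its holder, leaning up to 0.06 rad; z points up the key. Pinch it across the 16 mm. Below the handle: a 20 mm square shank from 30 to 85 mm below this point, sides along x and y, then an 8 mm rod, the cross bar and the guide nose, which ends 130 mm below.
- key_tip (a point): Underside of the key's round guide nose, its lowest point, on the key's axis, axes of the handle. The nose is 5 mm tall, 4 mm across at the bottom, widening to 8 mm; it goes into the slot first at any angle and centres the key. On top of it, 5 to 11 mm above this point, is the steel cross bar, 20 mm long along x and 5 mm wide along y.
- holder_mouth (a point): Centre of the mouth of the key's fixed grey holder, a 56 x 56 mm block 90 mm tall with a chamfered 25 mm square hole 80 mm deep, its sides along x and y. When the key is home its nose stands on the bottom of the hole, its tip 80 mm below this point and the grip 50 mm above it; any of the four quarter turns fits.
- well_a_rim (a point): Centre of the top rim of a fixed upright square steel well, 56 mm outside, 46 mm inside, 115 mm tall, inner floor 110 mm below this point, sides along x and y. A blue band runs round its rim: the blue canister stands in this one.
- well_b_rim (a point): The same for the other well, with an orange band round its rim, in which the orange canister stands.
- tray_in (a point): Centre of the inner floor of the fixed steel instrument tray: 144 mm along x by 124 mm along y inside, walls 3 mm thick, rim 11 mm above the floor. Empty.
- jar: Lidded steel jar, 64 mm across, 60 mm tall, loose; origin under its centre. Leave it alone.
- vial_red: Small bottle with a red cap, 38 mm across, 75 mm tall, loose; origin under its centre. Leave it alone.
- vial_green: Small bottle with a green cap, like the other. Leave it alone.
- mirror: Round head mirror, 90 mm across, 8 mm thick, with a stem 60 mm long along its x, lying flat, loose; origin under the disc's centre. Leave it alone.
- bowl: Open steel bowl, 100 mm across, 35 mm tall, loose; origin under its centre. Leave it alone.
- speculum0: Small steel ear funnel, 26 mm across, 34 mm tall, standing wide end down, loose; origin under its centre. Leave it alone.
- speculum1: Another ear funnel like it. Leave it alone.
Not all that is in view belongs to the job. Leave any red or turquoise look-alike of the part that bears can_blue_center alone. There is more than one size of the part that bears key_grip; the job needs the smaller.

How it is judged:
On the way, in this order (a step that is already met when the one before it is completed fails the run):
1. the blue canister hangs on the key, clear above the rim of its well (height (world z) of can_blue_center above 0.134 m and contact force between key and can_blue above 0.8 N and contact force between the fingers and can_blue below 0.1 N), for 0.1 s.
2. the blue canister stands upright in the tray and the key is drawn out of it (x of can_blue_center in the frame of tray_in between -0.055 and 0.055 m and y of can_blue_center in the frame of tray_in between -0.045 and 0.045 m and z of can_blue_center in the frame of tray_in below 0.021 m and angle between can_blue_center's own z axis and vertical below 0.08 rad and z of key_tip in the frame of can_blue_center above 0.02 m and linear speed of can_blue below 0.02 m/s), for 0.2 s.
At the end, for the whole second after the job is handed in: The blue canister stands upright (within 0.08 rad) and still on the tray's floor, its centre within 55 mm (tray x) and 45 mm (tray y) of the tray's centre; the key stands in its holder, its tip within 5 mm of the bottom of the hole and 6 mm of its axis, upright within 0.1 rad, at rest (x of can_blue_center in the frame of tray_in between -0.055 and 0.055 m and y of can_blue_center in the frame of tray_in between -0.045 and 0.045 m and z of can_blue_center in the frame of tray_in below 0.021 m and angle between can_blue_center's own z axis and vertical below 0.08 rad and linear speed of each of can_blue, key below 0.01 m/s and horizontal distance between key_tip and holder_mouth below 0.006 m and z of key_tip in the frame of holder_mouth below -0.075 m and angle between key_tip's own z axis and vertical below 0.1 rad); the robot touches nothing.
It fails at once if the blue canister is pressed or pulled by the key with more than 25 N (contact force between key and can_blue above 25 N).
It fails at once if the robot touches the blue canister itself (contact force between any of the fingers, the arm and can_blue above 1 N).
It fails at once if the orange canister is moved more than 8 mm (distance of can_amber_center from where it was at the start of the episode above 0.008 m).
It fails at once if the jar, a bottle, the mirror, the bowl or an ear funnel is moved more than 20 mm (distance of any of jar, vial_red, vial_green, mirror, bowl, speculum0, speculum1 from where it was at the start of the episode above 0.02 m).
It also fails if it takes over 72 s, if anything falls off the work surface, if the arm or the gripper's body presses on something with over 40 N, if the wrist force passes 120 N, or if a joint passes its speed limit or range.

ROBOT

A 7-joint arm with a two-finger parallel gripper is mounted at the origin on the work surface. World frame = base frame: x ahead of the robot, y to its left, z up, the work surface at z = 0. Lengths are in m, angles in rad, forces in N, time in s.
With the tool pointing down it reaches from about 0.4 to 0.85 m from the base axis. Payload 10.4 kg.
Tool frame: the origin (TCP) lies midway between the tips of the shut fingers; the grasp point (between the pads) lies 19 mm behind it; z points along the fingers, y is the line along which they close (so a half turn about z gives the same grasp; the last joint's range is limited). The gripper opens to 85 mm and grips with 20 to 120 N. Pads are 22 mm wide; open, the fingers measure 114 mm over their backs; the gripper's body (76 mm by 85 mm) begins 54 mm behind the grasp point. The pads swing forward as they close: fully open they stand 13 mm farther back than shut.
Start: joints at [1.136, 0.332, -0.065, 1.46, 0.022, 1.35, -0.088], TCP at [0.25, -0.573, 0.231] pointing down, gripper open.
Joint ranges: [-2.6, 2.6], [-0.5, 2.12], [-1.47, 1.34], [0.16, 2.42], [-1.27, 4.41], [0.06, 2.06], [-2.6, 2.6]. Speed limits (rad/s): [2.22, 2.22, 2.79, 2.79, 3.14, 3.14, 3.14].

INTERFACE

Orientations are given as a unit quaternion [w, x, y, z].
In Python, from plant import bot gives the robot as it stands. The module is installed in compiled form; this text tells all that it offers.
- The arm moves only by the tool arm_command, never from a script. Its argument "plan" is a list of rows, each a list of 7 numbers: the turn, a rotation vector about the tool's x, y, z in rad, then the shift along the tool's x, y, z in m, then the finger opening in m, from 0 to 0.0854. A call has exactly 8 rows; each row is the pose to reach, as a shift and turn from the pose commanded when the call began, along the tool's axes at that moment; what a row does not reach only later rows make up. A row lasts 1/12 s, in which the tool goes at most 41.7 mm and 7.16 degrees, less where a joint would pass 70% of its speed; a pose out of reach is approached as far as the arm can. A call with a gripper value outside its range is refused whole. The fingers move at their own pace and stop on an object; "force" is the grip in N (left out, the last holds). Time passes only in rows, so rows that repeat a pose let the fingers close, or fill a call up. It gives the time, the measured TCP pose, the force, the opening and the grip force at its end, in the units of the state.
- bot.state(): the state, without advancing time (a new reading comes with each control period).
- bot.snapshot(name): name is "side" or "top"; returns the picture (420x560x3 uint8, red, green, blue); there is no depth.
- bot.camera_info(name): a dict with "mtx" (3x3 intrinsics, pixels), "R" (3x3) and "t" (3): a world point X has camera coordinates R X + t. Camera axes: x right, y down, z forward; pixel columns grow to the right and rows downward; lengths in m; the calibration is good to about 2 mm. A picture is of the moment at which its call begins. camera_info takes no time and is no camera call.
- bot.close_job(): hands the job in; it is judged then, once.
The state is a dict: "time": time; "joints": joint angles; "joint_vel": joint speeds; "joint_efforts": joint torques, N m; "ee_pos": TCP position; "eef_rot": TCP orientation; "force": force on the tool from outside, world axes, zero at the start; "ft_torque": the same for the moment, N m; "grip_width": finger opening in m; "gripper_force": force on a finger pad.
Only numpy, scipy, OpenCV 4.12 (cv2) and the standard library are available. Lean on these libraries where they do the work, as an engineer would, in place of code of your own. Each camera call takes 0.05 s, during which the arm holds its last target. There are 200 camera calls.

## Working session

There is one attempt and no reset: what is moved stays moved. The work goes in short steps, Python scripts to look and compute and a tool call to move; the robot and the scene stay as the last step left them, time stands still between calls to the robot, and variables do not carry over. Pictures are saved under pics/ and viewed, at most 10 in all, crops included, and the job is handed in when it is done.

Besides the shell and the picture viewer there is one more tool, called after "Request:" in YAML: its name, and indented under it one key for each argument. arm_command: Moves the arm, as the interface text tells. Its arguments: {"type":"object","properties":{"plan":{"type":"array","items":{"type":"array","items":{"type":"number"}}},"force":{"type":"number"}},"required":["plan"]}

```bash
mkdir -p pics
python3 - <<'E'
from plant import bot
import cv2,numpy as np
for n in("top","side"):
    im=bot.snapshot(n); cv2.imwrite(f"pics/{n}0.png",im[:,:,::-1]); c=bot.camera_info(n)
    print(n,c["mtx"].tolist(),(-c["R"].T@c["t"]).round(3),c["R"].round(3).tolist())
s=bot.state();print(s)
E
```

```text
top [[488.5256617353486, 0.0, 280.0322179660768], [0.0, 488.5256617353486, 206.13676147484264], [0.0, 0.0, 1.0]] [0.334 0.03  1.263] [[0.008, -1.0, -0.007], [-0.986, -0.006, -0.169], [0.169, 0.008, -0.986]]
side [[443.98532765158734, 0.0, 275.84629814659814], [0.0, 443.98532765158734, 211.7208967789858], [0.0, 0.0, 1.0]] [0.139 0.605 0.942] [[-0.834, -0.551, -0.013], [-0.414, 0.642, -0.646], [0.364, -0.533, -0.764]]
{'time': 0.1, 'joints': array([ 1.13636204,  0.33281674, -0.06473131,  1.46085212,  0.02157177,
        1.34985096, -0.08851909]), 'joint_vel': array([ 7.44418548e-04, -2.37637762e-03,  7.24702972e-05, -1.78595584e-03,
       -2.31648609e-05,  5.59871274e-04,  5.24460487e-04]), 'joint_efforts': array([ 2.59535700e-03, -6.26753640e+01,  4.96965798e-02, -3.92428172e+01,
        1.62715476e-02,  7.04951628e-03, -7.23620587e-06]), 'ee_pos': array([ 0.25007856, -0.57243955,  0.23059299]), 'eef_rot': array([-6.02034046e-04,  9.78871293e-01,  2.04476430e-01, -1.33733176e-04]), 'force': array([-1.47993448,  0.52419603, -0.38339836]), 'ft_torque': array([ 0.00625599, -0.01779558,  0.00089395]), 'gripper_force': 0.0, 'grip_width': 0.08521753182260884}
```

View pics/top0.png

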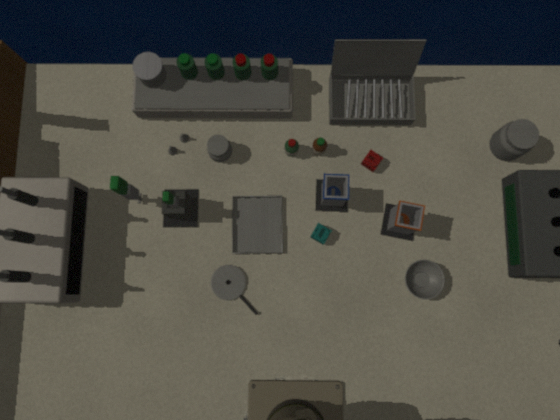

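View pics/side0.png

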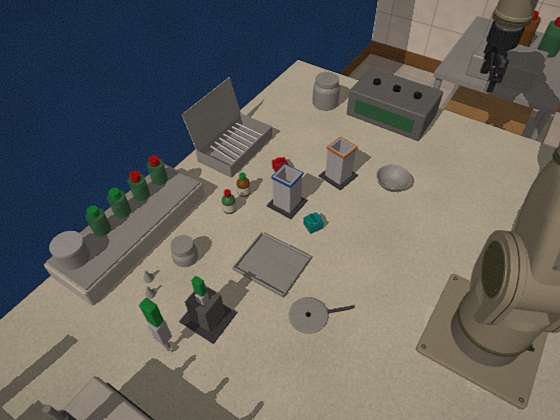

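```bash
cat > h.py <<'E'
from plant import bot
import cv2,numpy as np
def ray(n,u,v):
    c=bot.camera_info(n); d=c["R"].T@np.linalg.solve(c["mtx"],[u,v,1.]); return -c["R"].T@c["t"],d/np.linalg.norm(d)
def onz(n,u,v,z):
    o,d=ray(n,u,v); return o+d*(z-o[2])/d[2]
def proj(n,X):
    c=bot.camera_info(n); p=c["mtx"]@(c["R"]@np.array(X)+c["t"]); return p[:2]/p[2]
def tri(a,b):
    (o,d),(p,e)=ray("top",*a),ray("side",*b)
    s=np.linalg.lstsq(np.c_[d,-e],p-o,rcond=None)[0]; P,Q=o+s[0]*d,p+s[1]*e
    return (P+Q)/2,np.linalg.norm(P-Q)
def crop(im,x0,y0,w,h,k):
    c=cv2.resize(im[y0:y0+h,x0:x0+w],None,fx=k,fy=k,interpolation=cv2.INTER_CUBIC)
    return np.clip(c.astype(float)*1.6+10,0,255).astype(np.uint8)[:,:,::-1]
def hsv(im,h0,h1,s=100,v=40):
    return cv2.inRange(cv2.cvtColor(im,cv2.COLOR_RGB2HSV),(h0,s,v),(h1,255,255))
def blobs(m,amin=15):
    n,l,st,c=cv2.connectedComponentsWithStats(m)
    return [(st[i].tolist(),c[i].round(1).tolist()) for i in range(1,n) if st[i][4]>=amin]
E
python3 - <<'E'
from h import *
T=bot.snapshot("top");S=bot.snapshot("side")
a=crop(T,150,170,80,65,5);b=crop(T,305,160,80,65,5)
c=crop(S,165,265,80,60,5);d=crop(S,255,150,80,60,5)
cv2.imwrite("pics/c1.png",np.vstack([np.hstack([a,b]),np.hstack([c,d])])[:600])
for n,I in(("top",T),("side",S)):
    print(n,"blue",[x for x in blobs(hsv(I,108,125,100,60)) if x[0][4]<2000][:8]); print("green",blobs(hsv(I,50,75,120,40)))
E
```

```text
top blue []
green [([178, 53, 14, 14, 111], [183.6, 58.5]), ([206, 54, 14, 12, 108], [211.8, 58.7]), ([317, 138, 7, 7, 35], [320.0, 141.3]), ([111, 177, 8, 13, 97], [114.5, 182.8]), ([163, 191, 7, 11, 58], [165.8, 196.3])]
side blue [([64, 0, 10, 5, 19], [68.4, 1.6]), ([163, 0, 9, 12, 32], [166.7, 5.2]), ([33, 24, 9, 4, 19], [37.1, 25.3]), ([168, 30, 12, 7, 30], [173.5, 33.4]), ([335, 59, 9, 10, 26], [339.7, 64.9]), ([341, 59, 8, 7, 20], [344.4, 61.4]), ([319, 61, 23, 12, 59], [329.4, 66.0]), ([0, 70, 8, 21, 63], [2.8, 80.2])]
green [([548, 50, 8, 7, 16], [550.2, 54.0]), ([355, 101, 59, 31, 347], [383.6, 116.3]), ([147, 162, 9, 11, 35], [150.2, 167.9]), ([239, 173, 7, 8, 36], [242.0, 176.3]), ([128, 178, 10, 11, 36], [131.3, 183.7]), ([108, 188, 17, 17, 173], [114.8, 194.9]), ([86, 206, 18, 19, 187], [93.0, 213.1]), ([192, 277, 15, 19, 185], [198.6, 286.0]), ([139, 299, 24, 28, 375], [151.1, 312.4])]
```

View pics/c1.png

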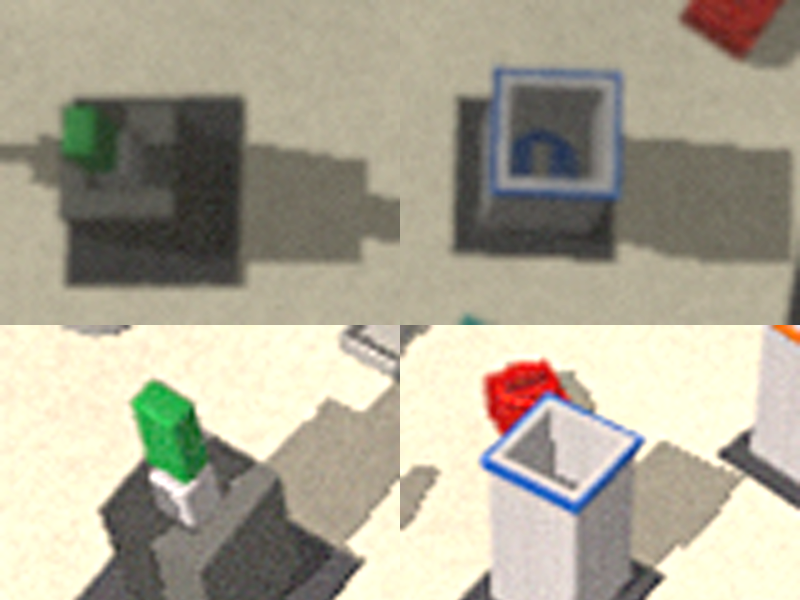

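Run:
```python
from h import *
T=bot.snapshot("top");S=bot.snapshot("side")
for n,I,(x,y,w,h) in(("top",T,(305,160,60,60)),("side",S,(265,155,50,60))):
    sub=I[y:y+h,x:x+w].astype(int); m=((sub[...,2]>sub[...,0]+35)).astype(np.uint8)
    k=max(cv2.findContours(m,0,2)[0],key=cv2.contourArea).reshape(-1,2)+[x,y]
    r=cv2.minAreaRect(k.astype(np.float32)); print(n,r)
    q=cv2.approxPolyDP(cv2.convexHull(k.astype(np.int32)),4,True).reshape(-1,2);print(q.tolist())
    P=np.array([onz(n,*p,.115) for p in q]); print("well corners",P.round(4).tolist(),P.mean(0).round(4))
print("holder top ctr",onz("top",173.7,201.4,.09),[onz("top",150+a/5,170+b/5,.09).round(4).tolist() for a,b in((62,218),(175,218),(175,97))])
print("holder side corners",[onz("side",165+a/5,265+(b-325)/5,.09).round(4).tolist() for a,b in((158,545),(205,587),(280,480),(230,440))])
print("key top",onz("top",166,196.3,.165),[onz("side",165+a/5,265+(b-325)/5,.165).round(4).tolist() for a,b in((150,380),(195,403),(180,427),(133,402))])
# tray
g=cv2.cvtColor(T,cv2.COLOR_RGB2HSV)
m=cv2.inRange(g[190:260,225:290],(0,0,0),(180,45,255)); m=cv2.morphologyEx(m,cv2.MORPH_OPEN,np.ones((3,3)))
k=max(cv2.findContours(m,0,2)[0],key=cv2.contourArea); r=cv2.minAreaRect(k); print("tray",r, onz("top",r[0][0]+225,r[0][1]+190,.012))
```

```text
top ((324.0, 198.0), (0.0, 0.0), 0.0)
[[324, 198]]
well corners [[0.5519, -0.0649, 0.115]] [ 0.5519 -0.0649  0.115 ]
side ((286.8000183105469, 174.90000915527344), (27.280029296875, 19.677398681640625), 26.56505012512207)
[[283, 164], [303, 172], [290, 187], [271, 177]]
well corners [[0.6094, -0.1227, 0.115], [0.5485, -0.1257, 0.115], [0.5483, -0.0612, 0.115], [0.6092, -0.0646, 0.115]] [ 0.5789 -0.0935  0.115 ]
holder top ctr [0.54596184 0.30022308 0.09      ] [[0.5156, 0.3264, 0.09], [0.516, 0.2713, 0.09], [0.5761, 0.2738, 0.09]]
holder side corners [[0.5372, 0.3276, 0.09], [0.508, 0.3318, 0.09], [0.5129, 0.2746, 0.09], [0.5437, 0.2709, 0.09]]
key top [0.54420217 0.30116171 0.165     ] [[0.5533, 0.2962, 0.165], [0.5308, 0.2946, 0.165], [0.5288, 0.3066, 0.165], [0.5523, 0.308, 0.165]]
tray ((30.393003463745117, 34.24271011352539), (60.08952331542969, 69.47532653808594), 1.1691393852233887) [0.50139538 0.10417886 0.012     ]
```

Request:
arm_command:
  plan:
    - [0,0,-0.95,0.277,-0.1355,-0.04,0.085]
    - [0,0,-0.95,0.277,-0.1355,-0.04,0.085]
    - [0,0,-0.95,0.277,-0.1355,-0.04,0.085]
    - [0,0,-0.95,0.277,-0.1355,-0.04,0.085]
    - [0,0,-0.95,0.277,-0.1355,-0.04,0.085]
    - [0,0,-0.95,0.277,-0.1355,-0.04,0.085]
    - [0,0,-0.95,0.277,-0.1355,-0.04,0.085]
    - [0,0,-0.95,0.277,-0.1355,-0.04,0.085]

```text
time: 0.97
ee_pos: [0.4536, -0.3324, 0.2724]
eef_rot: [0.0, 0.773, 0.635, 0.001]
force: [1.1, 0.8, 0.2]
grip_width: 0.0849
gripper_force: 0.0
```

```bash
cat >> h.py <<'E'
from scipy.spatial.transform import Rotation as Ro
def go(target,yaw=None):
    "shift and turn (tool axes) from measured pose to target TCP, tool straight down at yaw of tool x"
    s=bot.state(); q=s["eef_rot"]; R=Ro.from_quat([*q[1:],q[0]])
    d=R.inv().apply(np.array(target)-s["ee_pos"]); x=R.as_matrix()[:,0]
    cy=np.arctan2(x[1],x[0]); yaw=cy if yaw is None else yaw
    G=Ro.from_euler("z",yaw)*Ro.from_euler("x",np.pi)
    print("t",round(s["time"],2),"pos",s["ee_pos"].round(4),"yaw",round(cy,3),"j7",s["joints"][6].round(2),"F",s["force"].round(1),"w",round(s["grip_width"],4))
    print("turn",(R.inv()*G).as_rotvec().round(4),"shift",d.round(4))
E
python3 -c "
from h import *
go([.56,-.05,.27],2.311)"
```

```text
t 0.97 pos [ 0.4536 -0.3324  0.2724] yaw 1.375 j7 0.3 F [1.1 0.8 0.2] w 0.0849
turn [ 0.0025 -0.     -0.9361] shift [0.2977 0.0494 0.0028]
```

Request:
arm_command:
  plan:
    - [0,0,-0.94,0.298,0.049,0.003,0.085]
    - [0,0,-0.94,0.298,0.049,0.003,0.085]
    - [0,0,-0.94,0.298,0.049,0.003,0.085]
    - [0,0,-0.94,0.298,0.049,0.003,0.085]
    - [0,0,-0.94,0.298,0.049,0.003,0.085]
    - [0,0,-0.94,0.298,0.049,0.003,0.085]
    - [0,0,-0.94,0.298,0.049,0.003,0.085]
    - [0,0,-0.94,0.298,0.049,0.003,0.085]

```text
time: 1.63
ee_pos: [0.5607, -0.0484, 0.2687]
eef_rot: [0.0, 0.401, 0.916, 0.002]
force: [1.1, 0.8, 1.0]
grip_width: 0.0848
gripper_force: 0.0
```

Request:
arm_command:
  plan:
    - [0,0,-0.83,0.271,0.224,0,0.05]
    - [0,0,-0.83,0.271,0.224,0,0.05]
    - [0,0,-0.83,0.271,0.224,0,0.05]
    - [0,0,-0.83,0.271,0.224,0,0.05]
    - [0,0,-0.83,0.271,0.224,0,0.05]
    - [0,0,-0.83,0.271,0.224,0,0.05]
    - [0,0,-0.83,0.271,0.224,0,0.05]
    - [0,0,-0.83,0.271,0.224,0,0.05]

```text
time: 2.3
ee_pos: [0.5459, 0.2782, 0.2684]
eef_rot: [0.0, 0.003, 1.0, -0.0]
force: [1.1, -1.1, -0.2]
grip_width: 0.0502
gripper_force: 0.0
```

Run:
```python
from h import *
go([.543,.301,.21],np.pi)
S=bot.snapshot("side"); cv2.imwrite("pics/c2.png",crop(S,130,180,150,150,4))
```

```text
t 2.3 pos [0.5459 0.2782 0.2684] yaw 3.136 j7 0.8 F [ 1.1 -1.1 -0.2] w 0.0502
turn [-0.0002  0.0003 -0.0054] shift [0.0031 0.0227 0.0583]
```

View pics/c2.png

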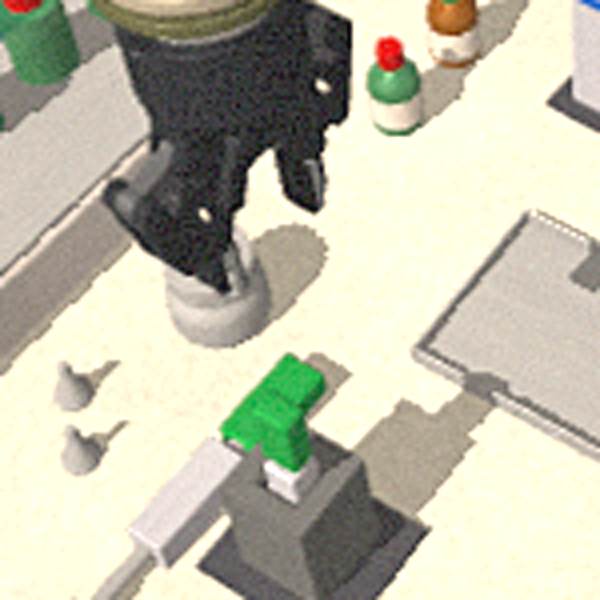

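The large decoy key has toppled by itself: its handle (crop ~270,400) now rests against the small key's handle (285,435), shank trailing to (150,540). Look from above.

Run:
```python
from h import *
T=bot.snapshot("top");S=bot.snapshot("side"); cv2.imwrite("pics/c3.png",np.hstack([crop(T,90,160,100,100,4),crop(S,150,250,100,100,4)]))
```

```text
(no output)
```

View pics/c3.png

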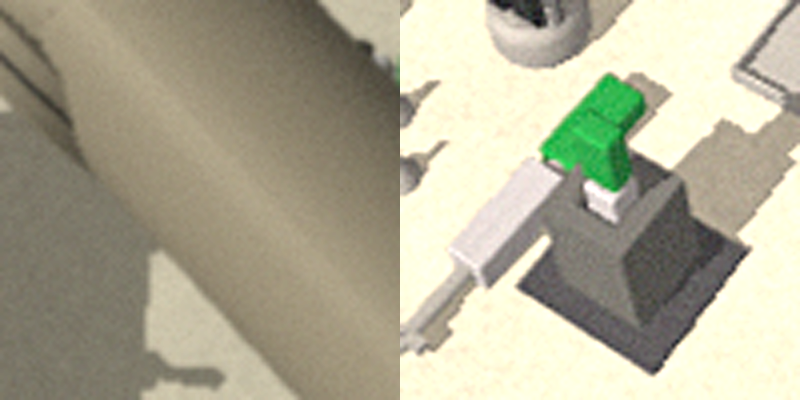

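Run:
```python
from h import *
for p in((150+208/4,250+75/4),(150+242/4,250+98/4),(150+145/4,250+150/4),(150+50/4,250+250/4),(150+20/4,250+330/4)): print(onz("side",*p,.02).round(3),onz("side",*p,.1).round(3))
go([.543,.301,.14],np.pi)
```

```text
[0.63  0.213 0.02 ] [0.587 0.247 0.1  ]
[0.602 0.215 0.02 ] [0.562 0.249 0.1  ]
[0.627 0.275 0.02 ] [0.585 0.303 0.1  ]
[0.63  0.354 0.02 ] [0.587 0.376 0.1  ]
[0.61 0.4  0.02] [0.569 0.418 0.1  ]
t 2.45 pos [0.5441 0.2813 0.2681] yaw 3.139 j7 0.8 F [ 0.1 -0.4 -0.2] w 0.0503
turn [ 0.0018 -0.0012 -0.0027] shift [0.001  0.0195 0.1281]
```

Request:
arm_command:
  plan:
    - [0,0,0,0.001,0.0195,0.01,0.05]
    - [0,0,0,0.001,0.0195,0.03,0.05]
    - [0,0,0,0.001,0.0195,0.06,0.05]
    - [0,0,0,0.001,0.0195,0.09,0.05]
    - [0,0,0,0.001,0.0195,0.115,0.05]
    - [0,0,0,0.001,0.0195,0.135,0.05]
    - [0,0,0,0.001,0.0195,0.147,0.05]
    - [0,0,0,0.001,0.0195,0.147,0.05]

```text
time: 3.12
ee_pos: [0.5448, 0.2942, 0.1187]
eef_rot: [-0.002, 0.006, 1.0, -0.001]
force: [0.0, 0.4, -0.3]
grip_width: 0.0501
gripper_force: 0.0
```

Run:
```python
from h import *
go([.543,.301,.121],np.pi)
S=bot.snapshot("side");cv2.imwrite("pics/c4.png",crop(S,150,220,100,100,6))
```

```text
t 3.12 pos [0.5448 0.2942 0.1187] yaw 3.13 j7 0.7 F [ 0.   0.4 -0.3] w 0.0501
turn [-0.0024 -0.0031 -0.0114] shift [ 0.0019  0.0068 -0.0023]
```

View pics/c4.png

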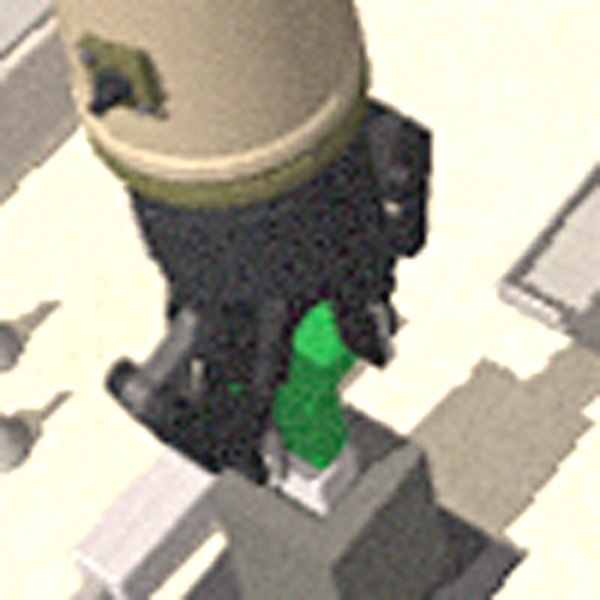

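Request:
arm_command:
  plan:
    - [0,0,-0.005,0,0,0,0.03]
    - [0,0,-0.005,0,0,0,0.02]
    - [0,0,-0.005,0,0,0,0.01]
    - [0,0,-0.005,0,0,0,0]
    - [0,0,-0.005,0,0,0,0]
    - [0,0,-0.005,0,0,0,0]
    - [0,0,-0.005,0,0,0,0]
    - [0,0,-0.005,0,0,0,0]
  force: 60

```text
time: 3.83
ee_pos: [0.5461, 0.2979, 0.1229]
eef_rot: [0.001, 0.002, 1.0, 0.002]
force: [2.3, 5.1, 1.6]
grip_width: 0.0151
gripper_force: 58.8
```

Run:
```python
from h import *
go([.543,.301,.121],np.pi); print(bot.state()["ft_torque"].round(2),bot.state()["gripper_force"])
```

```text
t 3.83 pos [0.5461 0.2979 0.1229] yaw 3.137 j7 0.71 F [2.3 5.1 1.6] w 0.0151
turn [ 0.003   0.0029 -0.0041] shift [0.0031 0.003  0.0019]
[ 1.26 -0.53  0.06] 58.81227672100067
```

Request:
arm_command:
  plan:
    - [0,0,0,0,0,-0.015,0]
    - [0,0,0,0,0,-0.035,0]
    - [0,0,0,0,0,-0.06,0]
    - [0,0,0,0,0,-0.085,0]
    - [0,0,0,0,0,-0.11,0]
    - [0,0,0,0,0,-0.135,0]
    - [0,0,0,0,0,-0.16,0]
    - [0,0,0,0,0,-0.16,0]

```text
time: 4.5
ee_pos: [0.5463, 0.2973, 0.287]
eef_rot: [0.003, 0.002, 1.0, 0.002]
force: [0.3, 0.4, -0.2]
grip_width: 0.0153
gripper_force: 59.7
```

Run:
```python
from h import *
go([.58,-.094,.285],np.pi); s=bot.state();print(s["ft_torque"].round(2))
T=bot.snapshot("top");S=bot.snapshot("side");cv2.imwrite("pics/c5.png",np.hstack([crop(S,150,190,100,150,4),crop(T,310,160,75,75,5)[:,:,:].repeat(1,0) if 0 else cv2.resize(crop(T,310,160,75,75,5),(400,600))]))
```

```text
t 4.5 pos [0.5463 0.2973 0.287 ] yaw 3.137 j7 0.77 F [ 0.3  0.4 -0.2] w 0.0153
turn [ 0.003   0.0063 -0.005 ] shift [-0.0356 -0.3912  0.0011]
[ 0.05  0.   -0.09]
```

View pics/c5.png

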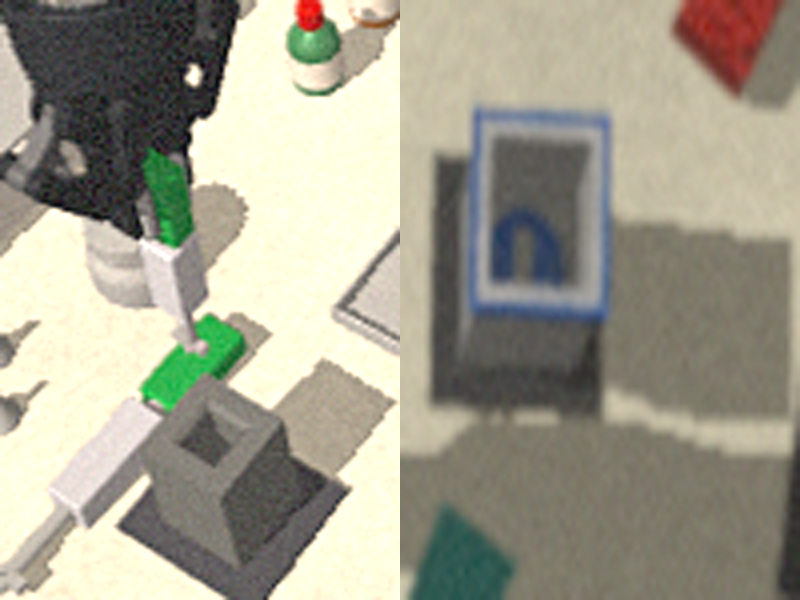

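Holder is empty (mouth at crop 230,440), key hangs from the gripper with its tip at (200,350); the collar's slot in the well (525,260) runs about along world x. Now numbers for tip and collar.

Run:
```python
from h import *
T=np.mean([bot.snapshot("top") for _ in range(6)],0)
s=bot.state()["ee_pos"]; print(s)
for dz in(-.111,-.10,.0):print("pred",proj("side",s+[0,0,dz]).round(1))
B=(T[...,2]-T[...,0])
print(B[170:204,320:354].astype(int)[::1,::1].tolist().__str__().replace("], ","]\n"))
L=T.mean(2)[184:200,324:346].astype(int); print(L)
```

```text
[0.54510505 0.29590513 0.28037985]
pred [197.9 276.6]
pred [197.1 273.7]
pred [189.  244.5]
[[-20, -21, -21, -21, -20, -19, -20, -21, -20, -21, -20, -20, -19, -19, -19, -20, -19, -20, -20, -19, -20, -19, -19, -19, -19, -20, -20, -19, -19, -19, -19, -20, -20, -20]
[-20, -20, -20, -19, -19, -19, -20, -20, -20, -21, -20, -20, -20, -19, -19, -20, -19, -19, -20, -19, -19, -20, -19, -18, -19, -19, -20, -20, -20, -19, -20, -19, -19, -20]
[-20, -20, -19, -15, -10, -15, -18, -18, -18, -20, -19, -19, -18, -18, -18, -18, -18, -17, -17, -18, -18, -18, -18, -18, -19, -18, -18, -19, -19, -19, -19, -20, -21, -19]
[-20, -20, -19, -5, 11, 5, -1, -2, -3, -4, -3, -4, -4, -4, -4, -4, -3, -2, -5, -6, -6, -5, -7, -8, -11, -11, -11, -10, -11, -15, -19, -20, -20, -20]
[-20, -20, -17, 0, 34, 27, 20, 23, 23, 24, 22, 22, 23, 26, 26, 27, 26, 26, 24, 22, 23, 21, 22, 15, 10, 9, 11, 13, 15, -1, -19, -19, -20, -20]
[-19, -20, -18, 0, 30, 13, 2, 4, 5, 5, 6, 7, 9, 12, 13, 13, 13, 13, 15, 17, 16, 16, 17, 16, 15, 16, 18, 24, 37, 10, -17, -19, -20, -19]
[-19, -20, -18, 0, 28, 9, -3, -3, -3, -3, -3, -3, -3, -2, -3, -2, -
[... 4533 characters left out ...]
9  41  36  37  37  38  42  47
   50  65  79  89]
 [ 82  97  79  45  37  37  39  47  52  52  46  38  37  37  36  34  41  46
   49  64  79  89]
 [ 82  97  79  48  42  42  43  50  54  54  49  41  39  39  39  37  41  45
   50  65  80  89]
 [ 83  98  89  73  72  72  73  72  70  69  65  61  59  62  58  53  57  60
   61  72  83  90]
 [ 82  98  99  98  97  96  98  95  92  91  89  87  86  88  84  79  80  83
   83  87  90  95]
 [ 76  86  87  87  87  87  89  90  88  89  86  87  88  89  89  88  88  90
   91  93  94  94]
 [ 57  55  54  55  54  56  56  61  61  60  61  60  63  67  68  68  68  67
   72  76  78  78]
 [ 48  46  46  45  44  45  45  46  46  46  46  46  48  48  48  49  47  49
   49  52  53  51]]
```

Run:
```python
from h import *
S=np.mean([bot.snapshot("side") for _ in range(6)],0)
s=bot.state()["ee_pos"]; print(s)
G=(S[...,1]-S[...,0]).astype(int)[262:286,190:210]; print(G)
p=onz("top",332.6,188,.039);print("slot end",p,"ring top",onz("top",332.6,186.2,.039))
q=proj("top",p);print("x dir px",proj("top",p-[.02,0,0])-q)
for c,z in(([324,173.7],.115),([348.6,174.2],.115),([323.5,198.6],.115),([348.3,199.7],.115)):print(onz("top",*c,z).round(4))
```

```text
[0.54530615 0.29620595 0.28119103]
[[ -7  -5  -7  -6  -7  -6  -4  -3  -3  -4  -4  -2  -5 -10 -12  -9 -11 -12
  -13 -11]
 [ -7  -8  -7  -6  -7  -6  -3  -5  -4  -2  -1  -2  -4 -10 -12 -13 -12 -12
  -10 -12]
 [ -6  -7  -8  -6  -7  -8  -5  -4  -3  -3  -4  -4  -1 -10 -12 -12 -11 -11
  -11 -12]
 [ -7  -8  -7  -7  -7  -8  -3  -4  -4  -4  -3  -2  -5 -11 -13 -12 -10 -11
  -11 -11]
 [ -8  -5  -7  -7  -8  -7  -5  -3  -5  -4  -5  -6 -13 -13 -13 -12 -12 -13
  -13 -12]
 [ -7  -7  -6  -7  -7  -7  -6  -4  -4  -4  -9 -15 -18 -16 -14 -13 -13 -13
  -12 -13]
 [-12 -10  -6  -6  -7  -8  -6  -3  -5 -10  -3  11  14 -12 -17 -14 -12 -10
   -7  -7]
 [-11 -12 -10  -9  -7  -8  -5  -5  -6  -4  21  69  89  40   3 -15 -14  -9
   -6  -6]
 [-10 -13 -12 -10 -11  -8  -6  -5  -8  18  61  96  91  92  67  17  -3 -12
  -11  -8]
 [-12 -12 -11 -13 -13 -11  -9  -6  -9  21  77  92  85  88  91  89  66  26
  -11 -14]
 [-10 -11 -11 -12 -11  -6  -6  -6  -8  10  68  87  85  79  82  84  90  85
   46  10]
 [-10 -10 -11 -11  -8  -5  -5  -5 -10  -3  57  88  85  85  81  81  83  88
   90  72]
 [-12 -12 -12 -11  -8  -6  -7  -6  -7 -10  52
[... 506 characters left out ...]
  85  72  81  86  76  62  43  47
   39  -1]
 [ 68  87  82  81  81  82  83  81  81  87  88  91  87  81  60  43  47  52
    8  -8]
 [ 94  86  79  86  81  84  80  81  82  83  91  92  84  64  46  43  48  12
   -4  -9]
 [ 88  81  85  82  83  80  79  85  87  91  42  19  31  45  52  50  25  -3
   -9 -11]
 [ 86  85  83  81  81  81  88  85  89  43   0  -8  -6   9  38  27  -3  -9
  -11 -12]
 [ 86  79  82  82  85  85  82  90  61  10  -7  -5  -6  -4  -2  -3  -9 -12
  -14 -12]]
slot end [ 0.59249156 -0.09336909  0.039     ] ring top [ 0.59719397 -0.09341931  0.039     ]
x dir px [0.08384305 7.68184213]
[ 0.6115 -0.0654  0.115 ]
[ 0.6106 -0.1246  0.115 ]
[ 0.5505 -0.0637  0.115 ]
[ 0.5482 -0.1228  0.115 ]
```

Run:
```python
from h import *
for p in((200.5,279.5),(200,279),(201,280)):print(onz("side",*p,.168))
# same check for calibration: TCP-based point: holder mouth edges in side view
for p in((150+0,0),):pass
for a,b in((213,378),(283,418),(222,488),(150,445)):print(onz("side",150+a/4,190+b/4,.09).round(4))
print("hole",[onz("side",150+a/4,190+b/4,.09).round(4).tolist() for a,b in((210,405),(258,430),(220,468),(172,443))])
go([.578,-.0935,.281],np.pi)
```

```text
[0.53694169 0.29770485 0.168     ]
[0.5385522  0.29734783 0.168     ]
[0.53533394 0.29806125 0.168     ]
[0.5637 0.2733 0.09  ]
[0.5157 0.2719 0.09  ]
[0.5168 0.3227 0.09  ]
[0.5656 0.3241 0.09  ]
hole [[0.5542, 0.2874, 0.09], [0.5225, 0.2851, 0.09], [0.5252, 0.3141, 0.09], [0.5565, 0.3167, 0.09]]
t 5.2 pos [0.5453 0.2962 0.2812] yaw 3.137 j7 0.77 F [-0.6  0.8 -1.5] w 0.0154
turn [-0.0001 -0.0001 -0.0048] shift [-3.450e-02 -3.895e-01  2.000e-04]
```

Run:
```python
from h import *
S=np.mean([bot.snapshot("side") for _ in range(6)],0)
g=cv2.resize(S[220:285,175:215].astype(np.uint8),None,fx=4,fy=4,interpolation=cv2.INTER_CUBIC)
for ch in(cv2.cvtColor(g,cv2.COLOR_RGB2GRAY),np.ascontiguousarray(g[...,0])):
  L=cv2.createLineSegmentDetector().detect(ch)[0].reshape(-1,4)/4
  for l in L:
    x0,y0,x1,y1=l
    if abs(y1-y0)>7 and abs(x1-x0)<.6*abs(y1-y0): print((l+[175,220,175,220]).round(1),"slope",((x1-x0)/(y1-y0)).round(3))
s=bot.state()["ee_pos"]
for z in(.02,-.06,-.11):print(z,proj("side",s+[0,0,z]).round(1))
```

```text
[184.3 241.3 186.9 249.9] slope 0.305
[201.6 257.3 203.1 264.3] slope 0.209
[196.4 268.7 193.8 256.9] slope 0.218
[184.3 241.3 187.  249.9] slope 0.307
[197.7 237.9 199.2 248.6] slope 0.147
[201.5 257.  203.1 264.3] slope 0.214
[196.  267.2 193.7 256.2] slope 0.214
0.02 [187.  237.7]
-0.06 [193.8 262.4]
-0.11 [197.6 276.2]
```

Run:
```python
from h import *
S=np.mean([bot.snapshot("side") for _ in range(4)],0).astype(np.uint8)
c=crop(S,160,215,70,72,8).copy()
s=bot.state()["ee_pos"]
for z in(.044,.019,-.006,-.066,-.111):
    p=(proj("side",s+[0,0,z])-[160,215]+.5)*8; cv2.circle(c,tuple(int(v) for v in p),4,(0,0,255),-1)
cv2.imwrite("pics/c6.png",c)
```

```text
(no output)
```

View pics/c6.png

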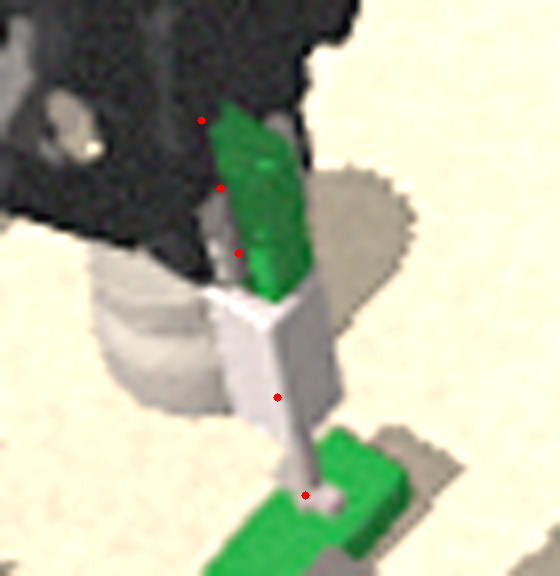

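Request:
arm_command:
  plan:
    - [0,0.05,-0.005,-0.004,-0.03,0,0]
    - [0,0.05,-0.005,-0.01,-0.07,0,0]
    - [0,0.05,-0.005,-0.02,-0.11,0,0]
    - [0,0.05,-0.005,-0.03,-0.15,0,0]
    - [0,0.05,-0.005,-0.035,-0.19,0,0]
    - [0,0.05,-0.005,-0.038,-0.23,0,0]
    - [0,0.05,-0.005,-0.0407,-0.26,0,0]
    - [0,0.05,-0.005,-0.0407,-0.28,0,0]

```text
time: 6.37
ee_pos: [0.5851, 0.0113, 0.2811]
eef_rot: [-0.025, 0.002, 1.0, -0.001]
force: [0.3, -0.2, -1.7]
grip_width: 0.0154
gripper_force: 59.6
```

Request:
arm_command:
  plan:
    - [0,0,0,0,-0.03,0,0]
    - [0,0,0,0,-0.055,0,0]
    - [0,0,0,0,-0.08,0,0]
    - [0,0,0,0,-0.1,0,0]
    - [0,0,0,0,-0.11,0,0]
    - [0,0,0,0,-0.11,0,0]
    - [0,0,0,0,-0.11,0,0]
    - [0,0,0,0,-0.11,0,0]

```text
time: 7.03
ee_pos: [0.5848, -0.0919, 0.2815]
eef_rot: [-0.025, -0.001, 1.0, 0.0]
force: [0.1, 1.5, -1.1]
grip_width: 0.0154
gripper_force: 59.6
```

Run:
```python
from h import *
S=np.mean([bot.snapshot("side") for _ in range(4)],0).astype(np.uint8)
go([.586,-.094,.281]); s=bot.state();P=s["ee_pos"];q=s["eef_rot"];print(q.round(3),s["force"],s["ft_torque"])
c=crop(S,245,90,75,100,6).copy()
def dot(X,col):
    p=(proj("side",X)-[245,90]+.5)*6; cv2.circle(c,tuple(int(v) for v in p),3,col,-1)
for z in(.044,.019,-.011,-.066,-.117): dot(P+[-.0065,0,z],(0,0,255))
for a,b in((1,1),(1,-1),(-1,-1),(-1,1)): dot([.5795+.028*a,-.0935+.028*b,.115],(0,255,0))
cv2.imwrite("pics/c7.png",c)
```

```text
t 7.23 pos [ 0.5848 -0.0927  0.2815] yaw -3.14 j7 1.47 F [ 0.1 -0.1 -1. ] w 0.0153
turn [ 0.0002 -0.0497 -0.    ] shift [-0.0012 -0.0013  0.0004]
[-0.025 -0.001  1.     0.   ] [ 0.05125692 -0.14657061 -1.00120747] [ 0.01578709 -0.08541042 -0.03549656]
```

View pics/c7.png

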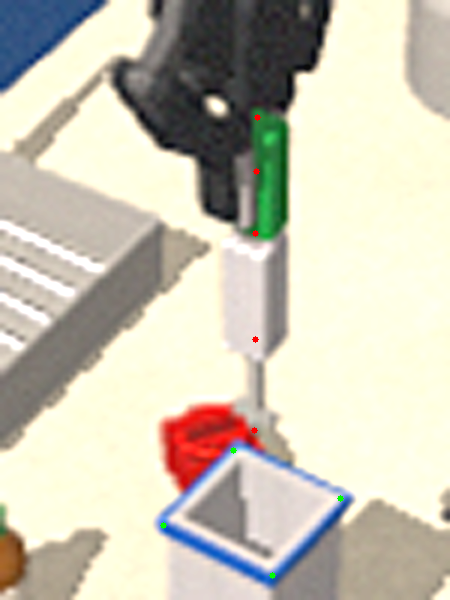

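Request:
arm_command:
  plan:
    - [0,0,0,-0.001,-0.001,0,0]
    - [0,0,0,-0.002,-0.001,0.02,0]
    - [0,0,0,-0.003,-0.001,0.04,0]
    - [0,0,0,-0.004,-0.001,0.06,0]
    - [0,0,0,-0.005,-0.001,0.08,0]
    - [0,0,0,-0.006,-0.001,0.1,0]
    - [0,0,0,-0.0063,-0.001,0.106,0]
    - [0,0,0,-0.0063,-0.001,0.106,0]

```text
time: 7.9
ee_pos: [0.5849, -0.0949, 0.1737]
eef_rot: [-0.026, -0.0, 1.0, 0.0]
force: [-0.6, -0.2, -0.2]
grip_width: 0.0152
gripper_force: 59.6
```

Request:
arm_command:
  plan:
    - [0,0,0,0,0,0.001,0]
    - [0,0,0,-0.0001,0,0.002,0]
    - [0,0,0,-0.0002,0,0.003,0]
    - [0,0,0,-0.0002,0,0.004,0]
    - [0,0,0,-0.0003,0,0.005,0]
    - [0,0,0,-0.0003,0,0.006,0]
    - [0,0,0,-0.0004,0,0.007,0]
    - [0,0,0,-0.0004,0,0.008,0]

```text
time: 8.57
ee_pos: [0.5857, -0.095, 0.1671]
eef_rot: [-0.025, -0.0, 1.0, -0.0]
force: [0.0, 0.3, -0.7]
grip_width: 0.0155
gripper_force: 59.6
```

Run:
```python
from h import *
go([.586,-.094,.13]); print(bot.state()["ft_torque"].round(3))
```

```text
t 8.57 pos [ 0.5857 -0.095   0.1671] yaw -3.141 j7 1.44 F [ 0.   0.3 -0.7] w 0.0155
turn [ 0.     -0.0499 -0.    ] shift [-0.0021  0.001   0.037 ]
[ 0.056 -0.061  0.064]
```

Request:
arm_command:
  plan:
    - [0,0,0,0,0.001,0.001,0]
    - [0,0,0,0,0.001,0.002,0]
    - [0,0,0,0,0.001,0.003,0]
    - [0,0,0,0,0.001,0.004,0]
    - [0,0,0,0,0.001,0.005,0]
    - [0,0,0,0,0.001,0.006,0]
    - [0,0,0,0,0.001,0.006,0]
    - [0,0,0,0,0.001,0.006,0]

```text
time: 9.23
ee_pos: [0.5854, -0.094, 0.1611]
eef_rot: [-0.025, -0.0, 1.0, 0.0]
force: [0.2, 0.0, -1.1]
grip_width: 0.0152
gripper_force: 59.6
```

Request:
arm_command:
  plan:
    - [0,0,0,0,0,0.0005,0]
    - [0,0,0,0,0,0.001,0]
    - [0,0,0,0,0,0.0015,0]
    - [0,0,0,-0.0001,0,0.002,0]
    - [0,0,0,-0.0001,0,0.0025,0]
    - [0,0,0,-0.0001,0,0.003,0]
    - [0,0,0,-0.0002,0,0.0035,0]
    - [0,0,0,-0.0002,0,0.0035,0]

```text
time: 9.9
ee_pos: [0.5854, -0.0939, 0.1575]
eef_rot: [-0.025, -0.0, 1.0, 0.0]
force: [-0.1, -0.8, -1.2]
grip_width: 0.0154
gripper_force: 59.6
```

Request:
arm_command:
  plan:
    - [0,0,0,0,0,0.0005,0]
    - [0,0,0,0,0,0.001,0]
    - [0,0,0,0,0,0.0015,0]
    - [0,0,0,-0.0001,0,0.002,0]
    - [0,0,0,-0.0001,0,0.0025,0]
    - [0,0,0,-0.0001,0,0.003,0]
    - [0,0,0,-0.0001,0,0.003,0]
    - [0,0,0,-0.0001,0,0.003,0]

```text
time: 10.57
ee_pos: [0.5854, -0.094, 0.1546]
eef_rot: [-0.025, -0.0, 1.0, 0.0]
force: [0.3, -0.4, -1.8]
grip_width: 0.0152
gripper_force: 59.6
```

Request:
arm_command:
  plan:
    - [0,0,0,0,0,0.0005,0]
    - [0,0,0,0,0,0.001,0]
    - [0,0,0,0,0,0.0015,0]
    - [0,0,0,-0.0001,0,0.002,0]
    - [0,0,0,-0.0001,0,0.0025,0]
    - [0,0,0,-0.0001,0,0.003,0]
    - [0,0,0,-0.0001,0,0.003,0]
    - [0,0,0,-0.0001,0,0.003,0]

```text
time: 11.23
ee_pos: [0.5853, -0.094, 0.1516]
eef_rot: [-0.025, -0.0, 1.0, 0.0]
force: [0.1, 0.0, -1.6]
grip_width: 0.0156
gripper_force: 59.6
```

Run:
```python
from h import *
go([.586,-.094,.135]); print(bot.state()["ft_torque"].round(3))
```

```text
t 11.23 pos [ 0.5853 -0.094   0.1516] yaw -3.141 j7 1.43 F [ 0.1  0.  -1.6] w 0.0156
turn [ 0.0001 -0.05   -0.    ] shift [-0.0015 -0.      0.0165]
[-0.005 -0.045 -0.012]
```

Request:
arm_command:
  plan:
    - [0,0,0,0,0,0.0005,0]
    - [0,0,0,0,0,0.001,0]
    - [0,0,0,0,0,0.0015,0]
    - [0,0,0,-0.0001,0,0.002,0]
    - [0,0,0,-0.0001,0,0.0025,0]
    - [0,0,0,-0.0001,0,0.003,0]
    - [0,0,0,-0.0001,0,0.003,0]
    - [0,0,0,-0.0001,0,0.003,0]

```text
time: 11.9
ee_pos: [0.5853, -0.0942, 0.1486]
eef_rot: [-0.025, -0.0, 1.0, -0.0]
force: [0.7, -0.8, -1.2]
grip_width: 0.0153
gripper_force: 59.5
```

Request:
arm_command:
  plan:
    - [0,0,0,0,0,0.0005,0]
    - [0,0,0,0,0,0.001,0]
    - [0,0,0,0,0,0.0015,0]
    - [0,0,0,-0.0001,0,0.002,0]
    - [0,0,0,-0.0001,0,0.002,0]
    - [0,0,0,-0.0001,0,0.002,0]
    - [0,0,0,-0.0001,0,0.002,0]
    - [0,0,0,-0.0001,0,0.002,0]

```text
time: 12.57
ee_pos: [0.5852, -0.0941, 0.1466]
eef_rot: [-0.025, -0.0, 1.0, -0.0]
force: [1.6, -1.0, -1.0]
grip_width: 0.0153
gripper_force: 59.5
```

Request:
arm_command:
  plan:
    - [0,0,0,0,0,0.0005,0]
    - [0,0,0,0,0,0.001,0]
    - [0,0,0,0,0,0.0015,0]
    - [0,0,0,-0.0001,0,0.002,0]
    - [0,0,0,-0.0001,0,0.002,0]
    - [0,0,0,-0.0001,0,0.002,0]
    - [0,0,0,-0.0001,0,0.002,0]
    - [0,0,0,-0.0001,0,0.002,0]

```text
time: 13.23
ee_pos: [0.5853, -0.094, 0.1446]
eef_rot: [-0.025, -0.0, 1.0, 0.0]
force: [-0.4, -1.7, -1.5]
grip_width: 0.0152
gripper_force: 59.6
```

Request:
arm_command:
  plan:
    - [0,0,0,0,0,0.0005,0]
    - [0,0,0,0,0,0.001,0]
    - [0,0,0,0,0,0.0015,0]
    - [0,0,0,-0.0001,0,0.002,0]
    - [0,0,0,-0.0001,0,0.002,0]
    - [0,0,0,-0.0001,0,0.002,0]
    - [0,0,0,-0.0001,0,0.002,0]
    - [0,0,0,-0.0001,0,0.002,0]

```text
time: 13.9
ee_pos: [0.5853, -0.0939, 0.1425]
eef_rot: [-0.025, -0.0, 1.0, 0.0]
force: [0.2, -2.2, -0.7]
grip_width: 0.0149
gripper_force: 59.7
```

Run:
```python
from h import *
go([.586,-.094,.135]); print(bot.state()["ft_torque"].round(3))
```

```text
t 13.9 pos [ 0.5853 -0.0939  0.1425] yaw -3.141 j7 1.42 F [ 0.2 -2.2 -0.7] w 0.0149
turn [ 0.0001 -0.05   -0.    ] shift [-0.0011 -0.0001  0.0075]
[-0.69  -0.092  0.079]
```

Request:
arm_command:
  plan:
    - [0,0,0,0,-0.0004,0,0]
    - [0,0,0,0,-0.0008,0,0]
    - [0,0,0,0,-0.0008,0.0005,0]
    - [0,0,0,0,-0.0008,0.001,0]
    - [0,0,0,-0.0001,-0.0008,0.0015,0]
    - [0,0,0,-0.0001,-0.0008,0.002,0]
    - [0,0,0,-0.0001,-0.0008,0.002,0]
    - [0,0,0,-0.0001,-0.0008,0.002,0]

```text
time: 14.57
ee_pos: [0.5853, -0.0946, 0.1405]
eef_rot: [-0.025, -0.0, 1.0, 0.0]
force: [0.3, -0.9, -1.4]
grip_width: 0.0153
gripper_force: 59.4
```

Run:
```python
from h import *
go([.586,-.094,.135]); print(bot.state()["ft_torque"].round(3))
```

```text
t 14.57 pos [ 0.5853 -0.0946  0.1405] yaw -3.141 j7 1.42 F [ 0.3 -0.9 -1.4] w 0.0153
turn [ 0.0003 -0.0501 -0.    ] shift [-0.001   0.0006  0.0055]
[ 0.043 -0.088  0.043]
```

Good, side contact relieved. Onward in 2 mm steps toward the floor.

Request:
arm_command:
  plan:
    - [0,0,0,0,0,0.0005,0]
    - [0,0,0,0,0,0.001,0]
    - [0,0,0,0,0,0.0015,0]
    - [0,0,0,-0.0001,0,0.002,0]
    - [0,0,0,-0.0001,0,0.002,0]
    - [0,0,0,-0.0001,0,0.002,0]
    - [0,0,0,-0.0001,0,0.002,0]
    - [0,0,0,-0.0001,0,0.002,0]

```text
time: 15.23
ee_pos: [0.5853, -0.0948, 0.1386]
eef_rot: [-0.025, -0.0, 1.0, 0.0]
force: [0.3, -0.5, -1.2]
grip_width: 0.0151
gripper_force: 59.4
```

Request:
arm_command:
  plan:
    - [0,0,0,0,0,0.0005,0]
    - [0,0,0,0,0,0.001,0]
    - [0,0,0,0,0,0.0015,0]
    - [0,0,0,0,0,0.0015,0]
    - [0,0,0,0,0,0.0015,0]
    - [0,0,0,0,0,0.0015,0]
    - [0,0,0,0,0,0.0015,0]
    - [0,0,0,0,0,0.0015,0]

```text
time: 15.9
ee_pos: [0.5852, -0.0947, 0.1371]
eef_rot: [-0.025, -0.0, 1.0, 0.0]
force: [-0.0, -1.5, -1.4]
grip_width: 0.0156
gripper_force: 59.4
```

Run:
```python
from h import *
go([.586,-.094,.135]); print(bot.state()["ft_torque"].round(3))
```

```text
t 15.9 pos [ 0.5852 -0.0947  0.1371] yaw -3.141 j7 1.42 F [-0.  -1.5 -1.4] w 0.0156
turn [ 0.0001 -0.0499 -0.    ] shift [-0.0009  0.0007  0.0021]
[ 0.007 -0.031  0.017]
```

Request:
arm_command:
  plan:
    - [0,0,0,0,0,0.0003,0]
    - [0,0,0,0,0,0.0006,0]
    - [0,0,0,0,0,0.0009,0]
    - [0,0,0,0,0,0.0012,0]
    - [0,0,0,0,0,0.0015,0]
    - [0,0,0,0,0,0.0015,0]
    - [0,0,0,0,0,0.0015,0]
    - [0,0,0,0,0,0.0015,0]

```text
time: 16.57
ee_pos: [0.5851, -0.0948, 0.1356]
eef_rot: [-0.025, -0.0, 1.0, 0.0]
force: [-0.4, -0.1, -0.7]
grip_width: 0.015
gripper_force: 59.4
```

Run:
```python
from h import *
go([.586,-.094,.135]); print(bot.state()["ft_torque"].round(3))
```

```text
t 16.57 pos [ 0.5851 -0.0948  0.1356] yaw -3.141 j7 1.42 F [-0.4 -0.1 -0.7] w 0.015
turn [ 0.0001 -0.0499 -0.    ] shift [-0.0009  0.0008  0.0006]
[ 0.013 -0.09  -0.022]
```

Request:
arm_command:
  plan:
    - [0,0,0,0,0,0.0003,0]
    - [0,0,0,0,0,0.0006,0]
    - [0,0,0,0,0,0.0009,0]
    - [0,0,0,0,0,0.0012,0]
    - [0,0,0,0,0,0.0015,0]
    - [0,0,0,0,0,0.0015,0]
    - [0,0,0,0,0,0.0015,0]
    - [0,0,0,0,0,0.0015,0]

```text
time: 17.23
ee_pos: [0.585, -0.0948, 0.1341]
eef_rot: [-0.025, -0.0, 1.0, 0.0]
force: [-0.0, 0.0, -1.4]
grip_width: 0.0153
gripper_force: 59.4
```

Run:
```python
from h import *
go([.586,-.094,.135]); print(bot.state()["ft_torque"].round(3))
```

```text
t 17.23 pos [ 0.585  -0.0948  0.1341] yaw -3.141 j7 1.42 F [-0.   0.  -1.4] w 0.0153
turn [ 0.0001 -0.05   -0.    ] shift [-0.0009  0.0008 -0.0009]
[-0.044 -0.072  0.059]
```

Request:
arm_command:
  plan:
    - [0,0,0,0,0,0.0003,0]
    - [0,0,0,0,0,0.0006,0]
    - [0,0,0,0,0,0.0009,0]
    - [0,0,0,0,0,0.0012,0]
    - [0,0,0,0,0,0.0015,0]
    - [0,0,0,0,0,0.0015,0]
    - [0,0,0,0,0,0.0015,0]
    - [0,0,0,0,0,0.0015,0]

```text
time: 17.9
ee_pos: [0.5851, -0.0948, 0.1327]
eef_rot: [-0.025, -0.0, 1.0, -0.0]
force: [-0.4, 0.4, 1.0]
grip_width: 0.0152
gripper_force: 59.7
```

Run:
```python
from h import *
go([.586,-.094,.135]); print(bot.state()["ft_torque"].round(3))
```

```text
t 17.9 pos [ 0.5851 -0.0948  0.1327] yaw -3.141 j7 1.42 F [-0.4  0.4  1. ] w 0.0152
turn [ 0.     -0.0497 -0.    ] shift [-0.0008  0.0008 -0.0023]
[-0.016 -0.008 -0.028]
```

Request:
arm_command:
  plan:
    - [-0.005,0,0.098,0,-0.0006,-0.0009,0]
    - [-0.01,0,0.196,0.0001,-0.0013,-0.0009,0]
    - [-0.015,0,0.295,0.0003,-0.0019,-0.0009,0]
    - [-0.02,0,0.393,0.0005,-0.0025,-0.0009,0]
    - [-0.025,0,0.491,0.0008,-0.0031,-0.0009,0]
    - [-0.029,0,0.589,0.0011,-0.0036,-0.0009,0]
    - [-0.034,0,0.687,0.0015,-0.0041,-0.0009,0]
    - [-0.039,0,0.785,0.0019,-0.0046,-0.0009,0]

```text
time: 18.57
ee_pos: [0.5831, -0.0994, 0.1335]
eef_rot: [-0.023, 0.385, 0.923, 0.01]
force: [-0.6, -1.0, -1.5]
grip_width: 0.0153
gripper_force: 59.5
```

Run:
```python
from h import *
go([.586,-.094,.135]); print(bot.state()["ft_torque"].round(3))
```

```text
t 18.57 pos [ 0.5831 -0.0994  0.1335] yaw 2.351 j7 0.72 F [-0.6 -1.  -1.5] w 0.0153
turn [-0.0002 -0.0501  0.    ] shift [ 0.0018  0.0059 -0.0015]
[-0.048 -0.025  0.023]
```

Turning freely; finish the quarter turn, then a small lift to feel for the weight.

Request:
arm_command:
  plan:
    - [-0.005,0,0.098,0,-0.0006,0,0]
    - [-0.01,0,0.196,0.0001,-0.0013,0,0]
    - [-0.015,0,0.295,0.0003,-0.0019,0,0]
    - [-0.02,0,0.393,0.0005,-0.0025,0,0]
    - [-0.025,0,0.491,0.0008,-0.0031,0,0]
    - [-0.029,0,0.589,0.0011,-0.0036,0,0]
    - [-0.034,0,0.687,0.0015,-0.0041,0,0]
    - [-0.039,0,0.785,0.0019,-0.0046,0,0]

```text
time: 19.23
ee_pos: [0.5784, -0.1012, 0.1335]
eef_rot: [-0.018, 0.709, 0.705, 0.017]
force: [-0.4, 0.6, -0.9]
grip_width: 0.015
gripper_force: 59.5
```

Request:
arm_command:
  plan:
    - [0,0,0,0,0,-0.0005,0]
    - [0,0,0,0,0,-0.001,0]
    - [0,0,0,0.0001,0,-0.0015,0]
    - [0,0,0,0.0001,0,-0.002,0]
    - [0,0,0,0.0001,0,-0.0025,0]
    - [0,0,0,0.0001,0,-0.003,0]
    - [0,0,0,0.0002,0,-0.0035,0]
    - [0,0,0,0.0002,0,-0.004,0]

```text
time: 19.9
ee_pos: [0.5785, -0.1013, 0.1376]
eef_rot: [-0.018, 0.707, 0.707, 0.017]
force: [-0.1, -0.3, -3.8]
grip_width: 0.0156
gripper_force: 59.2
```

Run:
```python
from h import *
go([.586,-.094,.135]); print(bot.state()["ft_torque"].round(3))
```

```text
t 19.9 pos [ 0.5785 -0.1013  0.1376] yaw 1.57 j7 0.01 F [-0.1 -0.3 -3.8] w 0.0156
turn [-0.0005 -0.0498  0.    ] shift [0.0071 0.0075 0.003 ]
[-0.083 -0.022 -0.008]
```

Request:
arm_command:
  plan:
    - [0,0,0,0.0003,0,-0.006,0]
    - [0,0,0,0.0008,0,-0.016,0]
    - [0,0,0,0.0014,0,-0.028,0]
    - [0,0,0,0.0021,0,-0.042,0]
    - [0,0,0,0.0028,0,-0.056,0]
    - [0,0,0,0.0035,0,-0.07,0]
    - [0,0,0,0.0042,0,-0.084,0]
    - [0,0,0,0.0049,0,-0.098,0]

```text
time: 20.57
ee_pos: [0.5788, -0.1012, 0.2381]
eef_rot: [-0.017, 0.707, 0.707, 0.018]
force: [0.4, 0.6, -3.6]
grip_width: 0.0156
gripper_force: 59.1
```

Request:
arm_command:
  plan:
    - [0,0,0,0.0007,0,-0.014,0]
    - [0,0,0,0.0013,0,-0.026,0]
    - [0,0,0,0.0018,0,-0.036,0]
    - [0,0,0,0.002,0,-0.04,0]
    - [0,0,0,0.002,0,-0.04,0]
    - [0,0,0,0.002,0,-0.04,0]
    - [0,0,0,0.002,0,-0.04,0]
    - [0,0,0,0.002,0,-0.04,0]

```text
time: 21.23
ee_pos: [0.5782, -0.1013, 0.275]
eef_rot: [-0.018, 0.707, 0.707, 0.017]
force: [0.1, -0.5, -4.5]
grip_width: 0.0147
gripper_force: 59.1
```

Run:
```python
from h import *
T=bot.snapshot("top");S=bot.snapshot("side")
go([.501,.104-.0065,.28]); print(bot.state()["ft_torque"].round(3))
c=crop(S,235,85,110,140,4); cv2.imwrite("pics/c8.png",np.hstack([c,cv2.resize(crop(T,225,185,70,80,5),(350,560))]))
```

```text
t 21.33 pos [ 0.5783 -0.1013  0.2753] yaw 1.57 j7 0.03 F [-0.9  0.4 -4.9] w 0.0153
turn [-0.0013 -0.0499  0.    ] shift [ 0.1987 -0.0775  0.0053]
[-0.121  0.048 -0.046]
```

View pics/c8.png

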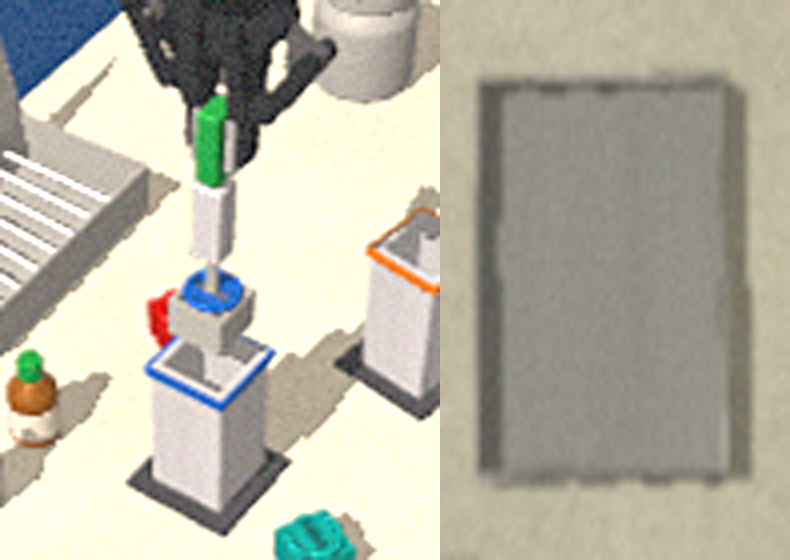

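The canister hangs level on the key (collar at crop 212,290), clear of the rim; tray spans crop x 478–728, y 75–480. Carry it across.

Request:
arm_command:
  plan:
    - [0,0,0,0.006,-0.0023,0.0003,0]
    - [0,0,0,0.0154,-0.0062,0.0008,0]
    - [0,0,0,0.029,-0.0117,0.0015,0]
    - [0,0,0,0.046,-0.0187,0.0023,0]
    - [0,0,0,0.066,-0.0265,0.0033,0]
    - [0,0,0,0.085,-0.0343,0.0043,0]
    - [0,0,0,0.104,-0.042,0.0052,0]
    - [0,0,0,0.1235,-0.05,0.0062,0]

```text
time: 22.0
ee_pos: [0.5273, 0.0253, 0.276]
eef_rot: [-0.017, 0.707, 0.707, 0.017]
force: [1.0, 0.1, -5.1]
grip_width: 0.0154
gripper_force: 59.2
```

Request:
arm_command:
  plan:
    - [0,0,0,0.019,-0.0077,0.001,0]
    - [0,0,0,0.036,-0.0145,0.0018,0]
    - [0,0,0,0.05,-0.02,0.0025,0]
    - [0,0,0,0.06,-0.024,0.003,0]
    - [0,0,0,0.067,-0.027,0.0033,0]
    - [0,0,0,0.0695,-0.028,0.0035,0]
    - [0,0,0,0.0695,-0.028,0.0035,0]
    - [0,0,0,0.0695,-0.028,0.0035,0]

```text
time: 22.67
ee_pos: [0.5009, 0.0914, 0.2757]
eef_rot: [-0.018, 0.708, 0.706, 0.017]
force: [1.0, 0.4, -4.4]
grip_width: 0.0153
gripper_force: 59.2
```

Run:
```python
from h import *
go([.50,.0915,.15]); s=bot.state(); print(s["ft_torque"].round(3))
print(onz("top",258,224.6,.012))
P=s["ee_pos"]+[0,.0065,0]
T=np.mean([bot.snapshot("side") for _ in range(3)],0)
m=((T[...,2]-T[...,0])>50).astype(np.uint8); m[:, :150]=0; m[:,270:]=0; m[:100]=0
print(blobs(m,8)); print(proj("side",P-[0,0,.096]),)
```

```text
t 22.67 pos [0.5009 0.0914 0.2757] yaw 1.569 j7 -0.27 F [ 1.   0.4 -4.4] w 0.0153
turn [-0.0003 -0.0493  0.    ] shift [-0.0061 -0.0009  0.1256]
[-0.169  0.002 -0.013]
[0.50050931 0.09742914 0.012     ]
[([151, 101, 20, 33, 90], [160.8, 117.1]), ([169, 100, 29, 27, 162], [178.9, 110.7]), ([238, 100, 9, 9, 48], [241.9, 102.9]), ([150, 103, 6, 8, 14], [152.6, 105.9]), ([156, 102, 5, 3, 8], [157.6, 103.2]), ([174, 105, 6, 4, 12], [177.2, 106.5]), ([155, 106, 4, 6, 9], [156.6, 109.2]), ([164, 121, 4, 8, 14], [165.4, 124.7]), ([171, 122, 12, 19, 57], [177.8, 131.4]), ([183, 122, 3, 6, 9], [183.9, 125.0]), ([184, 129, 4, 4, 8], [185.8, 130.2]), ([150, 132, 45, 36, 507], [169.0, 149.5]), ([170, 135, 6, 7, 16], [172.6, 138.4]), ([178, 154, 4, 4, 8], [179.6, 155.9]), ([262, 214, 8, 13, 65], [265.8, 220.4])]
[270.11139007 219.21354613]
```

Request:
arm_command:
  plan:
    - [0,0,0,-0.0005,0,0.01,0]
    - [0,0,0,-0.0014,0,0.028,0]
    - [0,0,0,-0.0024,0,0.048,0]
    - [0,0,0,-0.0034,0,0.068,0]
    - [0,0,0,-0.0044,0,0.088,0]
    - [0,0,0,-0.0054,0,0.108,0]
    - [0,0,0,-0.0062,0,0.124,0]
    - [0,0,0,-0.0066,0,0.132,0]

```text
time: 23.48
ee_pos: [0.4994, 0.0914, 0.1408]
eef_rot: [-0.019, 0.707, 0.706, 0.016]
force: [-1.0, -0.5, -4.7]
grip_width: 0.0155
gripper_force: 59.1
```

Request:
arm_command:
  plan:
    - [0,0,0,0,0,0.001,0]
    - [0,0,0,-0.0001,0,0.002,0]
    - [0,0,0,-0.0002,0,0.003,0]
    - [0,0,0,-0.0002,0,0.004,0]
    - [0,0,0,-0.0003,0,0.005,0]
    - [0,0,0,-0.0003,0,0.006,0]
    - [0,0,0,-0.0003,0,0.007,0]
    - [0,0,0,-0.0003,0,0.007,0]

```text
time: 24.15
ee_pos: [0.5007, 0.0921, 0.1366]
eef_rot: [-0.018, 0.707, 0.707, 0.017]
force: [0.4, -0.1, -4.2]
grip_width: 0.0151
gripper_force: 59.1
```

Request:
arm_command:
  plan:
    - [0,0,0,0,0,0.0005,0]
    - [0,0,0,0,0,0.001,0]
    - [0,0,0,0,0,0.0015,0]
    - [0,0,0,-0.0001,0,0.002,0]
    - [0,0,0,-0.0001,0,0.002,0]
    - [0,0,0,-0.0001,0,0.002,0]
    - [0,0,0,-0.0001,0,0.002,0]
    - [0,0,0,-0.0001,0,0.002,0]

```text
time: 24.82
ee_pos: [0.5007, 0.0921, 0.1346]
eef_rot: [-0.018, 0.707, 0.707, 0.017]
force: [0.3, 0.5, -3.6]
grip_width: 0.0152
gripper_force: 59.1
```

Run:
```python
from h import *
go([.50,.0915,.132]); s=bot.state(); print(s["ft_torque"].round(3))
```

```text
t 24.82 pos [0.5007 0.0921 0.1346] yaw 1.57 j7 -0.33 F [ 0.3  0.5 -3.6] w 0.0152
turn [-0.0003 -0.0497  0.    ] shift [-0.0007 -0.0007  0.0026]
[-0.11   0.042 -0.009]
```

Still hanging; 1.5 mm steps.

Request:
arm_command:
  plan:
    - [0,0,0,0,0,0.0005,0]
    - [0,0,0,0,0,0.001,0]
    - [0,0,0,0,0,0.0015,0]
    - [0,0,0,0,0,0.0015,0]
    - [0,0,0,0,0,0.0015,0]
    - [0,0,0,0,0,0.0015,0]
    - [0,0,0,0,0,0.0015,0]
    - [0,0,0,0,0,0.0015,0]

```text
time: 25.48
ee_pos: [0.5007, 0.0922, 0.1331]
eef_rot: [-0.018, 0.707, 0.707, 0.017]
force: [0.2, -0.0, -4.1]
grip_width: 0.0149
gripper_force: 59.1
```

Request:
arm_command:
  plan:
    - [0,0,0,0,0,0.0005,0]
    - [0,0,0,0,0,0.001,0]
    - [0,0,0,0,0,0.0015,0]
    - [0,0,0,0,0,0.0015,0]
    - [0,0,0,0,0,0.0015,0]
    - [0,0,0,0,0,0.0015,0]
    - [0,0,0,0,0,0.0015,0]
    - [0,0,0,0,0,0.0015,0]

```text
time: 26.15
ee_pos: [0.5008, 0.0923, 0.1317]
eef_rot: [-0.018, 0.707, 0.707, 0.018]
force: [-0.4, 0.4, -0.8]
grip_width: 0.0156
gripper_force: 59.4
```

Run:
```python
from h import *
go([.50,.0915,.132]); s=bot.state(); print(s["ft_torque"].round(3))
```

```text
t 26.15 pos [0.5008 0.0923 0.1317] yaw 1.57 j7 -0.33 F [-0.4  0.4 -0.8] w 0.0156
turn [-0.0002 -0.0497  0.    ] shift [-0.0007 -0.0008 -0.0003]
[-0.074 -0.01   0.009]
```

Request:
arm_command:
  plan:
    - [0.005,0,-0.098,0,0.0006,0.0003,0]
    - [0.01,0,-0.196,0.0001,0.0013,0.0003,0]
    - [0.015,0,-0.295,0.0003,0.0019,0.0003,0]
    - [0.02,0,-0.393,0.0005,0.0025,0.0003,0]
    - [0.025,0,-0.491,0.0008,0.0031,0.0003,0]
    - [0.029,0,-0.589,0.0011,0.0036,0.0003,0]
    - [0.034,0,-0.687,0.0015,0.0041,0.0003,0]
    - [0.039,0,-0.785,0.0019,0.0046,0.0003,0]

```text
time: 26.82
ee_pos: [0.5054, 0.0941, 0.1315]
eef_rot: [-0.023, 0.381, 0.924, 0.009]
force: [-0.9, -1.0, -1.6]
grip_width: 0.0151
gripper_force: 59.4
```

Request:
arm_command:
  plan:
    - [0.005,0,-0.098,0,0.0006,0,0]
    - [0.01,0,-0.196,0.0001,0.0013,0,0]
    - [0.015,0,-0.295,0.0003,0.0019,0,0]
    - [0.02,0,-0.393,0.0005,0.0025,0,0]
    - [0.025,0,-0.491,0.0008,0.0031,0,0]
    - [0.029,0,-0.589,0.0011,0.0036,0,0]
    - [0.034,0,-0.687,0.0015,0.0041,0,0]
    - [0.039,0,-0.785,0.0019,0.0046,0,0]

```text
time: 27.48
ee_pos: [0.5073, 0.0987, 0.1315]
eef_rot: [-0.025, -0.002, 1.0, -0.0]
force: [-0.5, 0.2, -1.4]
grip_width: 0.0152
gripper_force: 59.4
```

Request:
arm_command:
  plan:
    - [0,0,0,0,0,0,0]
    - [0,0,0,0,0,-0.0005,0]
    - [0,0,0,0,0,-0.001,0]
    - [0,0,0,0.0001,0,-0.0015,0]
    - [0,0,0,0.0001,0,-0.002,0]
    - [0,0,0,0.0001,0,-0.0025,0]
    - [0,0,0,0.0002,0,-0.003,0]
    - [0,0,0,0.0002,0,-0.003,0]

```text
time: 28.15
ee_pos: [0.5072, 0.0987, 0.1346]
eef_rot: [-0.025, 0.0, 1.0, 0.0]
force: [-0.2, -0.7, -1.7]
grip_width: 0.0153
gripper_force: 59.5
```

Run:
```python
from h import *
go([.50,.0915,.132]); s=bot.state(); print(s["ft_torque"].round(3))
```

```text
t 28.15 pos [0.5072 0.0987 0.1346] yaw 3.141 j7 1.11 F [-0.2 -0.7 -1.7] w 0.0153
turn [ 0.     -0.0498 -0.    ] shift [ 0.0071 -0.0072  0.003 ]
[ 0.034 -0.106 -0.001]
```

Request:
arm_command:
  plan:
    - [0,0,0,0,0,-0.0005,0]
    - [0,0,0,0.0001,0,-0.0015,0]
    - [0,0,0,0.0001,0,-0.0025,0]
    - [0,0,0,0.0002,0,-0.004,0]
    - [0,0,0,0.0003,0,-0.0055,0]
    - [0,0,0,0.0003,0,-0.007,0]
    - [0,0,0,0.0004,0,-0.0085,0]
    - [0,0,0,0.0005,0,-0.01,0]

```text
time: 28.82
ee_pos: [0.5072, 0.0988, 0.1447]
eef_rot: [-0.025, -0.0, 1.0, 0.0]
force: [0.6, 0.8, -1.7]
grip_width: 0.0151
gripper_force: 59.5
```

Run:
```python
from h import *
go([.50,.0915,.132]); s=bot.state(); print(s["ft_torque"].round(3))
```

```text
t 28.82 pos [0.5072 0.0988 0.1447] yaw -3.141 j7 1.11 F [ 0.6  0.8 -1.7] w 0.0151
turn [ 0.0001 -0.0499 -0.    ] shift [ 0.0065 -0.0073  0.0131]
[-0.037 -0.039 -0.007]
```

Request:
arm_command:
  plan:
    - [0,0,0,0.0002,0,-0.004,0]
    - [0,0,0,0.0005,0,-0.01,0]
    - [0,0,0,0.001,0,-0.02,0]
    - [0,0,0,0.002,0,-0.04,0]
    - [0,0,0,0.0033,0,-0.065,0]
    - [0,0,0,0.0045,0,-0.09,0]
    - [0,0,0,0.0058,0,-0.115,0]
    - [0,0,0,0.007,0,-0.14,0]

```text
time: 29.48
ee_pos: [0.507, 0.099, 0.287]
eef_rot: [-0.025, -0.0, 1.0, 0.0]
force: [-0.8, -0.2, -2.1]
grip_width: 0.0154
gripper_force: 59.5
```

Run:
```python
from h import *
T=np.mean([bot.snapshot("top") for _ in range(4)],0);S=np.mean([bot.snapshot("side") for _ in range(4)],0)
go([.5465,.2995,.285])
np.set_printoptions(linewidth=250)
print(T.mean(2)[188:218,158:192].astype(int))
print(S.mean(2)[282:316,182:226].astype(int))
B=((S[...,2]-S[...,0])>50).astype(np.uint8)[220:300,215:300]
print(blobs(B,8),proj("side",[.5007,.0987,.037])-[215,220])
```

```text
t 29.88 pos [0.5067 0.0985 0.2838] yaw -3.141 j7 1.19 F [-0.3  0.5 -1.1] w 0.0151
turn [-0.0001 -0.0516  0.    ] shift [-0.0397  0.201  -0.0033]
[[105 108 108 ...  92  92  91]
 [107 107 107 ...  63  64  62]
 [107 107 107 ...  39  38  37]
 ...
 [111 111 109 ...  26  25  27]
 [110 110 108 ...  28  28  24]
 [108 107 109 ...  27  26  27]]
[[152 148 146 ... 157 159 160]
 [155 150 149 ... 156 157 162]
 [151 152 153 ... 156 161 128]
 ...
 [158 161 166 ...  48  46  36]
 [159 161 129 ...  44  37  38]
 [164 125  73 ...  43  33  31]]
[([49, 30, 16, 14, 134], [56.4, 36.6])] [56.29601506 36.12976326]
```

Run:
```python
from h import *
import sys
np.set_printoptions(linewidth=260,threshold=sys.maxsize)
T=np.mean([bot.snapshot("top") for _ in range(4)],0);S=np.mean([bot.snapshot("side") for _ in range(4)],0)
print(T.mean(2)[190:218,160:190].astype(int))
print(S.mean(2)[284:312,184:224].astype(int))
```

```text
[[106 102  99  90  72  50  46  48  46  45  47  47  47  48  47  46  46  46  46  46  46  46  47  47  44  42  41  41  38  39]
 [106  99  84  73  63  50  49  50  49  50  49  49  49  50  49  48  49  50  49  49  51  50  49  48  44  39  34  37  35  36]
 [104  98  77  58  54  53  52  52  52  51  52  51  52  54  53  52  53  53  51  52  51  52  53  50  47  33  33  35  35  36]
 [105  99  77  57  52  52  51  52  53  54  52  52  53  51  52  53  52  53  51  53  50  52  52  52  46  34  30  31  35  34]
 [106 100  79  57  53  53  54  52  53  52  53  53  52  53  52  52  53  53  52  52  52  51  51  52  46  36  28  26  32  33]
 [107 100  79  55  52  53  51  51  49  49  51  50  49  49  50  49  50  49  47  49  50  53  52  52  44  35  28  26  26  30]
 [108 102  78  56  53  52  51  45  43  43  43  41  44  42  41  42  43  42  43  48  52  52  52  52  45  35  29  26  25  28]
 [106  98  75  55  53  52  50  41  37  35  35  34  36  37  37  34  34  34  39  47  51  52  52  52  46  34  25  26  25  28]
 [107  95  72  55  53  52  50  41  32  28  29  29  30  28  29  30  31  29  36  49  51  52  52  51  46  33  27  26  2
[... 6209 characters left out ...]
42  43  48  45  46  44  46  44  48  46  46  44]
 [ 78  88 108  84  69  72  73  70  72  69  73  76  79  79  75  77  78  75  80  78  78  79  77  77  80  73  56  47  44  44  46  45  45  46  43  47  47  43  49  45]
 [ 86 137 160 104  65  72  72  70  73  74  70  72  76  77  78  77  78  79  77  76  78  77  77  79  79  56  43  48  43  47  45  43  44  41  44  47  44  45  45  49]
 [138 166 172 122  72  70  70  72  72  71  71  72  72  73  75  77  77  76  78  78  78  78  81  76  59  45  43  41  45  48  43  45  47  44  49  45  46  45  46  47]
 [165 168 141  87  67  72  72  71  72  73  69  70  72  71  72  74  74  77  77  77  76  79  80  66  47  42  44  44  46  42  45  47  45  44  45  45  46  44  46  48]]
```

Run:
```python
from h import *
print(onz("top",172.9,201.8,.09),onz("side",202.9,298.4,.09),onz("side",202.9,298,.09),tri((172.9,201.8),(202.9,298.2)))
S=np.mean([bot.snapshot("side") for _ in range(4)],0);P=bot.state()["ee_pos"];print(P)
for dx in(0,-.0065):
  for z in(-.02,-.06,-.113,-.117):print(dx,z,(proj("side",P+[dx,0,z])).round(1))
a=proj("side",P+[-.0065,0,-.117]).round().astype(int); print(a)
np.set_printoptions(linewidth=200); print(S.mean(2)[a[1]-22:a[1]+6,a[0]-9:a[0]+10].astype(int))
```

```text
[0.54495639 0.30213727 0.09      ] [0.54218188 0.30058407 0.09      ] [0.54280512 0.29982873 0.09      ] (array([0.54339316, 0.30113511, 0.09118607]), np.float64(0.0029640587240235936))
[0.50716717 0.09873892 0.284706  ]
0 -0.02 [266.5 192.3]
0 -0.06 [267. 205.]
0 -0.113 [267.7 220.6]
0 -0.117 [267.7 221.7]
-0.0065 -0.02 [269.1 193.6]
-0.0065 -0.06 [269.5 206.2]
-0.0065 -0.113 [270.1 221.8]
-0.0065 -0.117 [270.1 222.9]
[270 223]
[[160 160 148 134 135 135 137 137 138 140 102  75  84  80  73 123 135 135 133]
 [159 161 149 136 135 135 137 136 137 143 101  79  80  78  75 121 136 132 130]
 [157 159 149 139 135 134 136 136 137 140 104  78  81  78  75 122 137 134 132]
 [157 159 148 137 134 136 134 134 136 138 103  74  79  80  76 115 133 133 132]
 [156 161 142 134 134 135 136 133 137 140 101  77  79  80  77 106 133 137 134]
 [160 159 147 136 135 136 134 135 135 140 104  77  81  81  80  82 112 137 139]
 [162 161 153 138 133 135 135 134 136 142 102  77  80  79  82  64  59  86 112]
 [157 160 150 135 131 132 136 134 137 141 102  77  79  81  76  60  47  53  65]
 [157 156 157 141 131 136 133 134 1
[... 845 characters left out ...]
56 159 158 156 146 126 117 110  98 110 128 116 148 163 158 154 157]
 [155 151 150 154 155 161 160 137 118 114 111 115 110  74 136 162 157 154 157]
 [156 152 153 156 160 159 158 155 135 103 112 123 103  92 146 161 157 157 157]
 [159 159 160 159 159 155 155 159 154 150 154 156 143 149 161 160 156 155 160]
 [158 157 156 156 153 154 158 156 154 156 161 161 159 162 163 159 157 158 161]
 [159 153 149 153 155 156 156 157 154 156 157 153 155 156 157 159 160 160 159]
 [158 156 154 156 158 159 158 157 154 153 157 156 158 155 156 159 158 157 156]
 [158 156 157 155 158 160 159 157 153 154 159 160 160 157 158 158 156 158 158]
 [160 157 156 154 156 158 154 154 155 158 157 161 158 159 160 157 158 161 161]]
```

Request:
arm_command:
  plan:
    - [0,0,0,-0.003,0.014,0,0]
    - [0,0,0,-0.01,0.044,-0.0005,0]
    - [0,0,0,-0.017,0.08,-0.001,0]
    - [0,0,0,-0.025,0.115,-0.0012,0]
    - [0,0,0,-0.032,0.15,-0.0015,0]
    - [0,0,0,-0.038,0.18,-0.002,0]
    - [0,0,0,-0.042,0.197,-0.002,0]
    - [0,0,0,-0.0422,0.202,-0.002,0]

```text
time: 31.15
ee_pos: [0.5485, 0.3044, 0.2839]
eef_rot: [-0.026, -0.002, 1.0, 0.001]
force: [-0.7, -0.0, -0.9]
grip_width: 0.0153
gripper_force: 59.6
```

Request:
arm_command:
  plan:
    - [0,0,0,-0.0001,0,0.002,0]
    - [0,0,0,-0.0004,0,0.008,0]
    - [0,0,0,-0.0012,0,0.024,0]
    - [0,0,0,-0.002,0,0.04,0]
    - [0,0,0,-0.0027,0,0.054,0]
    - [0,0,0,-0.0032,0,0.064,0]
    - [0,0,0,-0.0032,0,0.064,0]
    - [0,0,0,-0.0032,0,0.064,0]

```text
time: 31.82
ee_pos: [0.5496, 0.2995, 0.2205]
eef_rot: [-0.025, 0.001, 1.0, -0.0]
force: [-0.5, 0.1, -1.1]
grip_width: 0.0152
gripper_force: 59.7
```

Run:
```python
from h import *
go([.5495,.3007,.205])
S=np.mean([bot.snapshot("side") for _ in range(4)],0);P=bot.state()["ee_pos"]
a=proj("side",P+[-.0065,0,-.115]);print(a); a=a.round().astype(int)
np.set_printoptions(linewidth=200); print(S.mean(2)[a[1]-12:a[1]+8,a[0]-13:a[0]+14].astype(int))
```

```text
t 31.82 pos [0.5496 0.2995 0.2205] yaw 3.14 j7 0.76 F [-0.5  0.1 -1.1] w 0.0152
turn [-0.0007 -0.0502  0.    ] shift [-0.0007  0.0012  0.0155]
[201.37945266 294.41686804]
[[ 99  62  45  79 125 133 129 130 132 122  91  75  76  77  78  81  74  46  29  67  86  85 128 154 153 150 150]
 [ 68  50  51  65 115 133 130 130 131 130 102  76  75  76  78  73  50  29  48  82  86 127 152 159 153 151 148]
 [ 58  58  56  57  95 125 132 132 133 132 108  78  76  77  80  67  36  46  82  86 130 155 157 159 154 151 151]
 [ 56  58  57  55  62  79 103 126 133 137 118  86  77  78  76  73  71  78  86 131 153 154 154 156 154 150 149]
 [ 58  61  54  56  57  55  63  85 110 132 130  95  79  72  74  74  75  76  86 130 154 159 151 153 153 152 149]
 [ 55  59  56  60  59  58  54  54  73 100 130 104  77  67  68  73  76  73  76  82 102 152 165 158 153 148 144]
 [ 63  56  56  61  57  57  54  59  68  71 108 105  87  73  70  73  74  74  74  74  59  73 106 152 159 149 146]
 [ 77  70  59  60  57  55  61  74  71  82 109 114 100  77  64  69  75  75  75  62  42  39  50  87 128 154 155]
 [125 105  77  64  58  56  74  74  76 107
[... 591 characters left out ...]
  76  85  88  90  86  74  70  74]
 [116  83  69  72  76  75  74  74  68  65  58  43  39  40  37  48  67  69  69  67  71  79  90  91  85  77  76]
 [ 84  71  72  75  74  75  75  66  67  58  45  44  43  42  39  42  65  72  72  68  68  69  72  73  76  76  76]
 [ 71  71  74  75  75  76  69  66  57  49  42  44  41  43  44  42  47  69  73  69  71  69  64  69  75  76  75]
 [ 74  73  77  76  74  70  67  61  49  40  44  43  42  45  43  42  44  47  69  72  71  68  70  72  75  73  74]
 [ 74  74  74  74  74  59  55  48  45  41  42  44  42  43  43  43  43  39  45  63  69  69  74  75  74  77  75]
 [ 75  74  74  76  75  73  61  43  37  40  43  41  42  40  45  45  45  46  40  49  65  74  75  72  77  75  78]]
```

Request:
arm_command:
  plan:
    - [0,0,0,0,0.0007,0.002,0]
    - [0,0,0,-0.0003,0.0007,0.006,0]
    - [0,0,0,-0.0005,0.0007,0.01,0]
    - [0,0,0,-0.0007,0.0007,0.014,0]
    - [0,0,0,-0.0009,0.0007,0.018,0]
    - [0,0,0,-0.0011,0.0007,0.022,0]
    - [0,0,0,-0.0013,0.0007,0.026,0]
    - [0,0,0,-0.0013,0.0007,0.026,0]

```text
time: 32.68
ee_pos: [0.5491, 0.3011, 0.1934]
eef_rot: [-0.026, -0.0, 1.0, -0.0]
force: [-0.1, -0.9, -1.8]
grip_width: 0.0155
gripper_force: 59.7
```

Run:
```python
from h import *
go([.5495,.3007,.125]); print(bot.state()["ft_torque"].round(3))
```

```text
t 32.68 pos [0.5491 0.3011 0.1934] yaw -3.141 j7 0.75 F [-0.1 -0.9 -1.8] w 0.0155
turn [-0.0006 -0.0511  0.    ] shift [-0.0039 -0.0004  0.0683]
[-0.061 -0.085  0.008]
```

Request:
arm_command:
  plan:
    - [0,0,0,-0.0002,0,0.004,0]
    - [0,0,0,-0.0004,0,0.008,0]
    - [0,0,0,-0.0006,0,0.012,0]
    - [0,0,0,-0.0008,0,0.016,0]
    - [0,0,0,-0.001,0,0.02,0]
    - [0,0,0,-0.0013,0,0.025,0]
    - [0,0,0,-0.0014,0,0.028,0]
    - [0,0,0,-0.0014,0,0.028,0]

```text
time: 33.35
ee_pos: [0.5491, 0.3011, 0.1655]
eef_rot: [-0.025, -0.0, 1.0, -0.0]
force: [1.2, -0.3, -0.9]
grip_width: 0.0155
gripper_force: 59.7
```

Run:
```python
from h import *
go([.5495,.3007,.125]); print(bot.state()["ft_torque"].round(3))
```

```text
t 33.35 pos [0.5491 0.3011 0.1655] yaw -3.141 j7 0.74 F [ 1.2 -0.3 -0.9] w 0.0155
turn [-0.0005 -0.0509  0.    ] shift [-0.0024 -0.0004  0.0405]
[ 0.013 -0.094  0.003]
```

Request:
arm_command:
  plan:
    - [0,0,0,-0.0001,0,0.002,0]
    - [0,0,0,-0.0002,0,0.004,0]
    - [0,0,0,-0.0003,0,0.006,0]
    - [0,0,0,-0.0004,0,0.008,0]
    - [0,0,0,-0.0005,0,0.01,0]
    - [0,0,0,-0.0006,0,0.012,0]
    - [0,0,0,-0.0007,0,0.014,0]
    - [0,0,0,-0.0007,0,0.014,0]

```text
time: 34.02
ee_pos: [0.5492, 0.3013, 0.1519]
eef_rot: [-0.025, -0.0, 1.0, -0.0]
force: [-0.5, 0.3, -0.7]
grip_width: 0.0153
gripper_force: 59.7
```

Run:
```python
from h import *
go([.5495,.3007,.125]); print(bot.state()["ft_torque"].round(3))
```

```text
t 34.02 pos [0.5492 0.3013 0.1519] yaw -3.141 j7 0.73 F [-0.5  0.3 -0.7] w 0.0153
turn [-0.0003 -0.0505  0.    ] shift [-0.0016 -0.0006  0.0269]
[-0.013 -0.083 -0.044]
```

Request:
arm_command:
  plan:
    - [0,0,0,-0.0002,0,0.003,0]
    - [0,0,0,-0.0003,0,0.006,0]
    - [0,0,0,-0.0005,0,0.01,0]
    - [0,0,0,-0.0007,0,0.014,0]
    - [0,0,0,-0.0009,0,0.018,0]
    - [0,0,0,-0.0011,0,0.021,0]
    - [0,0,0,-0.0012,0,0.024,0]
    - [0,0,0,-0.0012,0,0.024,0]

```text
time: 34.68
ee_pos: [0.5491, 0.3012, 0.1276]
eef_rot: [-0.025, -0.0, 1.0, -0.0]
force: [-0.7, 0.1, -1.3]
grip_width: 0.0155
gripper_force: 59.7
```

Request:
arm_command:
  plan:
    - [0,0,0,0,0,0.001,0]
    - [0,0,0,-0.0001,0,0.002,0]
    - [0,0,0,-0.0002,0,0.003,0]
    - [0,0,0,-0.0002,0,0.004,0]
    - [0,0,0,-0.0002,0,0.004,0]
    - [0,0,0,-0.0002,0,0.004,0]
    - [0,0,0,-0.0002,0,0.004,0]
    - [0,0,0,-0.0002,0,0.004,0]

```text
time: 35.35
ee_pos: [0.5494, 0.3015, 0.1245]
eef_rot: [-0.025, -0.0, 1.0, 0.0]
force: [-0.1, 0.4, -1.5]
grip_width: 0.0149
gripper_force: 59.7
```

Run:
```python
from h import *
go([.5495,.3007,.125]); print(bot.state()["ft_torque"].round(3))
```

```text
t 35.35 pos [0.5494 0.3015 0.1245] yaw -3.141 j7 0.72 F [-0.1  0.4 -1.5] w 0.0149
turn [ 0.0001 -0.0498 -0.    ] shift [-0.0001 -0.0008 -0.0005]
[ 0.016 -0.117 -0.016]
```

Request:
arm_command:
  plan:
    - [0,0,0,0,0,0.0005,0]
    - [0,0,0,0,0,0.001,0]
    - [0,0,0,0,0,0.0015,0]
    - [0,0,0,0,0,0.002,0]
    - [0,0,0,0,0,0.002,0]
    - [0,0,0,0,0,0.002,0]
    - [0,0,0,0,0,0.002,0]
    - [0,0,0,0,0,0.002,0]

```text
time: 36.02
ee_pos: [0.5494, 0.3015, 0.1226]
eef_rot: [-0.025, -0.0, 1.0, 0.0]
force: [-0.2, 0.2, 3.9]
grip_width: 0.0155
gripper_force: 60.2
```

Run:
```python
from h import *
go([.5495,.3007,.125]); print(bot.state()["ft_torque"].round(3))
```

```text
t 36.02 pos [0.5494 0.3015 0.1226] yaw -3.141 j7 0.72 F [-0.2  0.2  3.9] w 0.0155
turn [ 0.0002 -0.0496 -0.    ] shift [ 0.     -0.0008 -0.0024]
[-0.159  0.139  0.021]
```

Nose on the floor (+5 N at the expected height). Open gently, then withdraw straight up.

Request:
arm_command:
  plan:
    - [0,0,0,0,0,0,0.017]
    - [0,0,0,0,0,0,0.02]
    - [0,0,0,0,0,0,0.024]
    - [0,0,0,0,0,0,0.03]
    - [0,0,0,0,0,0,0.04]
    - [0,0,0,0,0,0,0.045]
    - [0,0,0,0,0,0,0.045]
    - [0,0,0,0,0,0,0.045]

```text
time: 36.68
ee_pos: [0.5493, 0.3014, 0.1224]
eef_rot: [-0.025, -0.0, 1.0, 0.0]
force: [-0.6, -0.0, -0.2]
grip_width: 0.0453
gripper_force: 0.0
```

Request:
arm_command:
  plan:
    - [0,0,0,0.0002,0,-0.005,0.045]
    - [0,0,0,0.0008,0,-0.015,0.045]
    - [0,0,0,0.0015,0,-0.03,0.045]
    - [0,0,0,0.0025,0,-0.05,0.045]
    - [0,0,0,0.004,0,-0.08,0.045]
    - [0,0,0,0.0055,0,-0.11,0.045]
    - [0,0,0,0.007,0,-0.14,0.045]
    - [0,0,0,0.007,0,-0.14,0.045]

```text
time: 37.35
ee_pos: [0.5505, 0.3033, 0.2701]
eef_rot: [-0.021, -0.0, 1.0, 0.002]
force: [0.4, -0.0, 1.5]
grip_width: 0.0447
gripper_force: 0.0
```

Run:
```python
from h import *
go([.5495,.3007,.125])
S=np.mean([bot.snapshot("side") for _ in range(3)],0).astype(np.uint8)
print("green",[b for b in blobs(hsv(S,50,75,120,40)) if 130<b[1][0]<260 and b[1][1]>240])
B=((S[...,2].astype(int)-S[...,0])>50).astype(np.uint8)[220:300,215:300];print("collar",blobs(B,8),proj("side",[.5007,.0987,.037])-[215,220])
print("key top pred",proj("side",[.543,.301,.165]),"handle bottom",proj("side",[.543,.301,.115]))
```

```text
t 37.35 pos [0.5505 0.3033 0.2701] yaw -3.141 j7 0.77 F [ 0.4 -0.   1.5] w 0.0447
turn [ 0.0048 -0.0424 -0.0001] shift [-0.0052 -0.0033  0.145 ]
green [([185, 269, 26, 28, 374], [198.1, 282.3])]
collar [([49, 31, 16, 13, 126], [56.7, 36.8])] [56.29601506 36.12976326]
key top pred [197.369361 280.051901] handle bottom [200.8484465  292.50470465]
```

```bash
python3 -c "
from plant import bot
print(bot.close_job())"
```

```text
the job is handed in; nothing more can be done
None
```

The job is handed in: by touch and camera readings, the blue canister stands upright in the tray and the key is back at the bottom of its holder; the larger green key fell over by itself early on, and the judge's verdict was not shown.

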